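# Fit the twist-lock fuse carriers and shut the enclosure

## Robot

A 6-joint arm with a two-finger parallel gripper is mounted at the origin on the work surface. World frame = base frame: x ahead of the robot, y to its left, z up, the work surface at z = 0. Lengths are in m, angles in rad, forces in N, time in s.
With the tool pointing down it reaches from about 0.25 to 0.775 m from the base axis. Payload 4 kg.
Tool frame: the origin (TCP) lies at the very end of the fingers, on their centre line; the grasp point (between the pads) lies 19 mm behind it (r.pinch_z is the distance from the TCP to the grasp point, in m); z points along the fingers, y is the direction in which the jaws open and shut (so a half turn about z gives the same grasp; the last joint's range is limited). The gripper opens to 94 mm and grips with 3 to 60 N. Pads are 16 mm wide; open, the fingers measure 119 mm over their backs; the gripper's body (75 mm by 177 mm) begins 78 mm behind the grasp point.
Start: joints at [-1.437, 0.087, 1.371, -0, 1.684, -0.103], TCP at [0.129, -0.535, 0.206] pointing down, gripper open.
Joint ranges: [-3.1, 3.1], [-0.76, 2.03], [0.27, 2.55], [-1.08, 4.22], [0.17, 2.65], [-2.57, 2.57]. Speed limits (rad/s): [2.79, 2.79, 3.14, 3.14, 3.14, 3.14].

## Interface

Orientations are given as a rotation vector (axis times angle).
In Python, from rig import get_state, cams, r gives the robot as it stands. The module is installed in compiled form; this text tells all that it offers.
- The arm moves only by the shell command python3 -m handwheel 'ROWS' [FORCE]. ROWS is JSON, a list of rows, each an object of numbers: "x", "y", "z": the shift along the world's x, y, z in m; "rx", "ry", "rz": the turn, a rotation vector about the world's x, y, z in degrees; "jaw": the finger opening in m, from 0 to 0.094. A call has 1 to 12 rows; each row shifts and turns the pose as measured when the row begins; what a row does not reach is not made up. A row lasts 1/8 s, in which the tool goes at most 62.5 mm and 10.7 degrees, less where a joint would pass 70% of its speed; a pose out of reach is approached as far as the arm can. A call is refused whole if a number of a shift passes 0.0625 or a number of a turn 10.7, either way. A call with a gripper value outside its range is refused whole. The fingers move at their own pace and stop on an object; FORCE is the grip in N (left out, the last holds). Time passes only in rows, so rows that do not move let the fingers close. It gives the time, the measured TCP pose, the force and the opening at its end, in the units of the state.
- get_state(): the state, without advancing time (a new reading comes with each control period).
- cams.snapshot(name): name is "side" or "top"; returns a dict with "image" (480x640x3 uint8, red, green, blue), "z_map" (480x640 float32, m along the optical axis (not along the pixel's ray), 0 where there is no reading), "vfov" (degrees; the focal length in pixels is half the picture's height over the tangent of half this angle, whatever the lens; pixels are square), "cx", "cy" (the principal point, pixels), "k1" (the pictures are not rectified: a ray, as slopes to the right and down, at radius r is drawn at 1 + k1 r^2 times it, then the intrinsics apply), "extrinsics" (4x4, takes a point from world to camera coordinates). Camera axes: x right, y up, looking along -z (the intrinsics and any distortion apply to the point x, -y, -z); pixel columns grow to the right and rows downward; lengths in m; the calibration is good to about 2 mm. A picture is of the moment at which its call begins.
- r.hand_in(): hands the job in, once; it reports no verdict.
The state is a dict: "clock": time; "joint_pos": joint angles; "joint_velocities": joint speeds; "joint_efforts": joint torques, N m; "position": TCP position; "ee_rot": TCP orientation; "contact_force": force on the tool from outside, world axes, zero at the start; "ft_torque": the same for the moment, N m; "width": finger opening in m.
Only numpy, scipy, OpenCV 4.12 (cv2) and the standard library are available. Lean on these libraries where they do the work, as an engineer would, in place of code of your own. Each camera call takes 0.05 s, during which the arm holds its last target.

## Task

Swing the red latch free and open the door of the grey enclosure until it stands upright, then fit every fuse carrier standing on the bench into the holder of its own colour: set it in upright with its grip bar along the holder's white marks, push it down against the spring until it is home, and turn it clockwise to its stop (grip bar along the black marks) so that it stays locked down. Finally close the door fully and swing the latch back over it, leaving the other things on the bench where they are.

Things in the scene. Friction and masses are not known exactly. Their poses are not given: they have to be found in the camera images.
- enclosure: Fixed grey steel box lying on its back on the bench, 200 (x) by 310 (y) by 100 mm high, walls and floor 4 mm, closed by a white door on top. Origin: centre of its underside; z up, its -x side (latch side) roughly towards the robot, hinge along its +x top edge. It does not move during the job.
- door (a joint): Door angle in rad: 0 shut, grows as the door's near edge rises, upright at 1.57, to 1.75 at its stop. Door 204 by 314 by 8 mm, 0.35 kg; the hinge is stiff (about 0.5 Nm) so the door stays where it is left. While the latch lies over it the door is blocked.
- door_hinge (a point): Point on the door's hinge line (height 100 mm), straight behind the middle of the handle. The hinge line runs along the enclosure's y axis. Does not move.
- door_handle (a point): Middle of the door's handle: a round steel bar 10 mm thick and 110 mm long, parallel to the hinge, its centre line 35 mm above the door's outer face. With the door shut it lies 182 mm from the hinge line on the robot's side, 43 mm above the hinge line. It orbits the hinge with the door.
- latch (a joint): Latch angle in rad: 0 to about 0.2 = lying across the door's near edge (latched, pointing along the enclosure's +x), grows counter-clockwise seen from above as the lever swings out towards the enclosure's +y; beyond 1.35 it is clear of the door; stop at 1.75. Turns about the vertical with light friction (about 0.12 Nm) and stays where it is left.
- latch_pivot (a point): The latch's upright turning axis, at the height of the underside of the lever (114.5 mm above the bench). Does not move. The lever is a red bar 18 mm wide and 10 mm thick that reaches 86 mm from here.
- latch_knob (a point): Point on the axis of the black upright round knob at the end of the latch lever, 76 mm from the pivot axis and 30 mm above the lever's underside. The knob is 16 mm in diameter and stands from 10 to 44 mm above the lever's underside.
- carrier_red: Loose upright fuse carrier, red collar, 0.2 kg (absent in some starts). Origin: centre of underside, z up. White barrel 44 mm across, 0-26 mm high, heavy, foot bevelled; two steel lugs along its x, 62 mm over both, 12 mm wide, 4-11 mm high; red collar 62 mm across, 26-42 mm; black grip bar along x, 56 mm long, 14 mm thick in y, 42-72 mm high. A half turn about z makes no difference.
- holder_red: Fixed holder, red rim, on the enclosure's floor; origin: centre of its underside, 4.5 mm above the bench, z up; 86 mm across, 30 mm high. Bore 48 mm, ledges 19-30 mm high with two gaps along its x (white marks) for the carrier's lugs, up to 15 degrees off. Sprung plate in it, top at 20 mm when free: 2 N at first, 7 N fully down. Pushed home, the collar lands on the ledges.
- lockmark_red: Two black marks on the red holder's rim; origin as the holder's; its x axis is where the carrier's x (grip bar) lies when locked at the stop, 60 degrees clockwise from above from the white marks. Carrier origin above the holder's: 4 mm pushed home, about 8 mm locked and let go (lugs under the ledges), about 20 mm if not turned. It can turn only while pushed below 8 mm.
- carrier_yellow: Loose upright fuse carrier, yellow collar, 0.2 kg (absent in some starts). Origin: centre of underside, z up. White barrel 44 mm across, 0-26 mm high, heavy, foot bevelled; two steel lugs along its x, 62 mm over both, 12 mm wide, 4-11 mm high; yellow collar 62 mm across, 26-42 mm; black grip bar along x, 56 mm long, 14 mm thick in y, 42-72 mm high. A half turn about z makes no difference.
- holder_yellow: Fixed holder, yellow rim, on the enclosure's floor; origin: centre of its underside, 4.5 mm above the bench, z up; 86 mm across, 30 mm high. Bore 48 mm, ledges 19-30 mm high with two gaps along its x (white marks) for the carrier's lugs, up to 15 degrees off. Sprung plate in it, top at 20 mm when free: 2 N at first, 7 N fully down. Pushed home, the collar lands on the ledges.
- lockmark_yellow: Two black marks on the yellow holder's rim; origin as the holder's; its x axis is where the carrier's x (grip bar) lies when locked at the stop, 60 degrees clockwise from above from the white marks. Carrier origin above the holder's: 4 mm pushed home, about 8 mm locked and let go (lugs under the ledges), about 20 mm if not turned. It can turn only while pushed below 8 mm.
- carrier_blue: Loose upright fuse carrier, blue collar, 0.2 kg (absent in some starts). Origin: centre of underside, z up. White barrel 44 mm across, 0-26 mm high, heavy, foot bevelled; two steel lugs along its x, 62 mm over both, 12 mm wide, 4-11 mm high; blue collar 62 mm across, 26-42 mm; black grip bar along x, 56 mm long, 14 mm thick in y, 42-72 mm high. A half turn about z makes no difference.
- holder_blue: Fixed holder, blue rim, on the enclosure's floor; origin: centre of its underside, 4.5 mm above the bench, z up; 86 mm across, 30 mm high. Bore 48 mm, ledges 19-30 mm high with two gaps along its x (white marks) for the carrier's lugs, up to 15 degrees off. Sprung plate in it, top at 20 mm when free: 2 N at first, 7 N fully down. Pushed home, the collar lands on the ledges.
- lockmark_blue: Two black marks on the blue holder's rim; origin as the holder's; its x axis is where the carrier's x (grip bar) lies when locked at the stop, 60 degrees clockwise from above from the white marks. Carrier origin above the holder's: 4 mm pushed home, about 8 mm locked and let go (lugs under the ledges), about 20 mm if not turned. It can turn only while pushed below 8 mm.
- screwdriver: Loose screwdriver with a yellow handle; leave it alone. Origin: centre of its underside.
- pliers: Loose pliers with orange handles, 170 mm; leave it alone. Origin: centre of its underside.
- breakers: Loose white row of three circuit breakers, 85 by 72 by 70 mm; leave it alone. Origin: centre of its underside.
- contactor: Loose black contactor, 85 by 60 by 85 mm; leave it alone. Origin: centre of its underside.
- tape: Loose blue tape roll, 90 mm across, 20 mm high; leave it alone. Origin: centre of its underside.
- bin: Loose red open bin, 130 by 100 by 55 mm; leave it alone. Origin: centre of its underside.
- marker: Loose green marker pen, 130 mm; leave it alone. Origin: centre of its underside.

How it is judged:
By the outcome, as a careful person would: the job done as asked, in the order asked, and still so for the second after the job is handed in, with the robot touching nothing.
Of carrier_red, carrier_yellow, carrier_blue only 2 to 3 are there at a start; the rules pass over those that are not, and their reading is None.
At some moment in a run one of carrier_red, carrier_yellow, carrier_blue may be knocked a few centimetres aside while the robot is not near it.
It also fails if it takes over 210 s, if anything falls off the work surface, if the arm or the gripper's body presses on something with over 40 N, if the wrist force passes 120 N, or if a joint passes its speed limit or range.

## Working session

There is one attempt and no reset: what is moved stays moved. The work goes in short steps, Python scripts to look and compute and a shell command to move; the robot and the scene stay as the last step left them, time stands still between calls to the robot, and variables do not carry over. Pictures are saved under pics/ and viewed, and the job is handed in when it is done.

```bash
mkdir -p pics
cat > h.py <<'E'
import numpy as np, cv2, pickle
from rig import get_state, cams, r
from scipy.spatial.transform import Rotation as R
def snap(n,save=None):
    s=cams.snapshot(n)
    if save: cv2.imwrite('pics/%s.png'%save,cv2.cvtColor(s['image'],cv2.COLOR_RGB2BGR))
    return s
def intr(s):
    f=240/np.tan(np.radians(s['vfov'])/2)
    K=np.array([[f,0,s['cx']],[0,f,s['cy']],[0,0,1.]])
    return K,np.array([s['k1'],0,0,0,0.])
def rays(s,uv):
    K,D=intr(s)
    return cv2.undistortPoints(np.asarray(uv,float).reshape(-1,1,2),K,D).reshape(-1,2)
def onplane(s,uv,z):
    q=rays(s,uv); T=s['extrinsics']; Rm=T[:3,:3]; t=T[:3,3]
    c=-Rm.T@t; d=np.c_[q[:,0],-q[:,1],-np.ones(len(q))]@Rm
    return c+d*((z-c[2])/d[:,2])[:,None]
def cloud(s):
    h,w=s['z_map'].shape
    u,v=np.meshgrid(np.arange(w),np.arange(h))
    q=rays(s,np.c_[u.ravel(),v.ravel()]); z=s['z_map'].ravel().astype(float)
    p=np.c_[q[:,0]*z,-q[:,1]*z,-z]; T=s['extrinsics']
    P=(p-T[:3,3])@T[:3,:3]; P[z==0]=np.nan
    return P.reshape(h,w,3)
def proj(s,P):
    K,D=intr(s);T=s['extrinsics'];p=np.atleast_2d(P)@T[:3,:3].T+T[:3,3]
    q=np.c_[p[:,0],-p[:,1],-p[:,2]]
    return cv2.projectPoints(q.reshape(-1,1,3),np.zeros(3),np.zeros(3),K,D)[0].reshape(-1,2)
E
python3 - <<'E'
from h import *
for n in('side','top'):
    s=snap(n,n+'0'); c=-s['extrinsics'][:3,:3].T@s['extrinsics'][:3,3]
    print(n,s['vfov'],s['cx'],s['cy'],s['k1'],c, s['extrinsics'][:3,:3].round(2).tolist())
st=get_state();print(st['clock'],st['position'],st['ee_rot'],st['contact_force'],st['width'])
E
```

```text
side 43.63294517432595 332.5970033177267 229.14289978072813 -0.10355959218917644 [-0.28990964  0.91411151  1.09689284] [[-0.74, -0.67, 0.02], [0.43, -0.46, 0.77], [-0.51, 0.58, 0.63]]
top 55.83828633652311 317.9439207193084 240.82567626861635 -0.012707715899521957 [ 0.31383039 -0.00424587  1.21386541] [[-0.02, -1.0, -0.01], [0.99, -0.02, 0.16], [-0.16, -0.01, 0.99]]
0.1 [ 0.12894316 -0.53416871  0.20441639] [-3.11761431e+00 -3.70840256e-01  1.18671322e-04] [-0.05701979  0.98250877  0.43348512] 0.09390681901795471
```

View pics/side0.png

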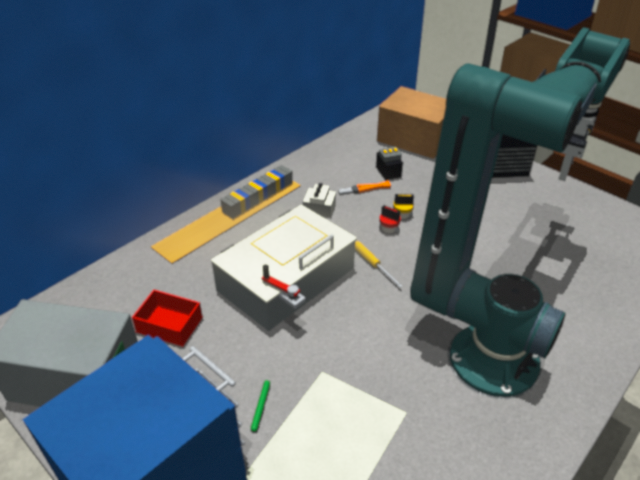

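View pics/top0.png

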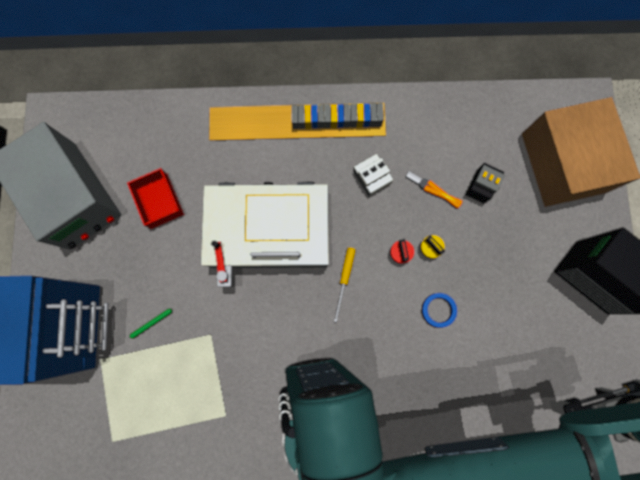

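The top view shows the enclosure at px (265,225), with the latch knob at (217,244), pivot at (222,277) and handle at (275,255). The red carrier is at (402,251) and the yellow one at (432,247). No blue carrier is visible.

Run:
```python
from h import *
s=snap('top'); P=cloud(s); im=s['image']
def z(uv): 
    u,v=uv; return P[v-1:v+2,u-1:u+2].reshape(-1,3)
for n,uv in dict(knob=(217,244),piv=(223,275),handle=(275,255),red=(398,259),redbar=(402,251),yel=(428,256),ybar=(432,247),door=(220,190),bench=(260,300),doorTR=(327,185),doorBR=(327,265)).items():
    print(n,np.nanmedian(z(uv),0).round(4))
# door: points height 0.095-0.115
m=(P[...,2]>0.095)&(P[...,2]<0.113)&(P[...,0]>0.2)&(abs(P[...,1])<0.4)
m[:, 340:]=False; m[:, :195]=False; m[300:]=False
lab=m.astype(np.uint8); 
rect=cv2.minAreaRect(P[m][:,:2].astype(np.float32)); print(rect, cv2.boxPoints(rect).round(4).tolist(), np.median(P[m][:,2]))
m=(P[...,2]>0.135)&(P[...,2]<0.16);m[:, 340:]=False; m[:, :195]=False; m[300:]=False
n,l,stt,c=cv2.connectedComponentsWithStats(m.astype(np.uint8))
for i in range(1,n):
    if stt[i,4]>10: q=P[l==i]; print(stt[i],q.mean(0).round(4),q[:,2].max(),cv2.minAreaRect(q[:,:2].astype(np.float32)))
crop=im[160:300,190:460]; cv2.imwrite('pics/c0.png',cv2.cvtColor(cv2.resize(crop,None,fx=2.9,fy=2.9,interpolation=cv2.INTER_CUBIC),cv2.COLOR_RGB2BGR))
# carriers
for x0,x1 in((385,417),(417,450)):
    q=P[230:272,x0:x1].reshape(-1,3); c=im[230:272,x0:x1].reshape(-1,3).astype(int)
    a=q[(q[:,2]>.06)&(q[:,2]<.085)]; print('bar',len(a),a.mean(0),cv2.minAreaRect(a[:,:2].astype(np.float32)))
    a=q[(q[:,2]>.034)&(q[:,2]<.05)]; print('col',len(a),cv2.minEnclosingCircle(a[:,:2].astype(np.float32)))
```

```text
knob [0.4864 0.2446 0.1555]
piv [0.4156 0.2356 0.1272]
handle [0.4609 0.1095 0.1474]
red [ 0.4552 -0.2015  0.0415]
redbar [ 0.4718 -0.2076  0.0711]
yel [ 0.4609 -0.2812  0.0439]
ybar [ 0.4829 -0.2889  0.0529]
door [0.6329 0.2502 0.109 ]
bench [0.3586 0.1636 0.0012]
doorTR [ 0.6686 -0.0223  0.0017]
doorBR [ 0.4459 -0.0168  0.0014]
((0.5227687358856201, 0.13785552978515625), (0.31227439641952515, 0.26239511370658875), 89.17505645751953) [[0.38929998874664307, -0.01640000008046627], [0.6517000198364258, -0.02019999921321869], [0.6561999917030334, 0.2921000123023987], [0.3937999904155731, 0.29589998722076416]] 0.10871302337090671
[212 240   8   8  37] [0.4887 0.248  0.1527] 0.15954408273146548 ((0.48973095417022705, 0.24855370819568634), (0.015062791295349598, 0.013489716686308384), 11.523828506469727)
[250 252  50   5 200] [0.4622 0.1094 0.1478] 0.15539895242501406 ((0.4623394012451172, 0.1091960221529007), (0.11710388958454132, 0.008603408932685852), 89.02012634277344)
bar 136 [ 0.47562076 -0.21143579  0.07195461] ((0.4760553538799286, -0.21213191747665405), (0.055855512619018555, 0.015126466751098633), 10.278146743774414)
col 292 ((0.4761947691440582, -0.21170514822006226), 0.031079126521945)
bar 144 [ 0.48740169 -0.29149861  0.07131269] ((0.4883812367916107, -0.2922697365283966), (0.05511782690882683, 0.015306108631193638), 39.128814697265625)
col 279 ((0.48760369420051575, -0.29254308342933655), 0.03137099742889404)
```

View pics/c0.png

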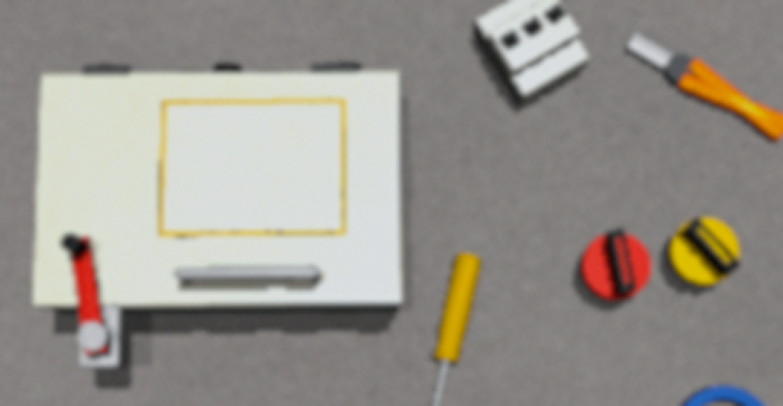

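```bash
python3 -m handwheel '[{"x":0.025,"y":0.05,"z":0.02,"rz":2.5},{"x":0.025,"y":0.05,"z":0.02,"rz":2.5},{"x":0.025,"y":0.055,"rz":2.5},{"x":0.025,"y":0.055,"rz":2.5},{"x":0.025,"y":0.055,"rz":2.5},{"x":0.025,"y":0.055,"rz":2.5},{"x":0.025,"y":0.055,"rz":2.5},{"x":0.025,"y":0.055,"rz":2.5},{"x":0.025,"y":0.055,"rz":2.5},{"x":0.025,"y":0.055,"rz":2.5},{"x":0.025,"y":0.055,"rz":2.5},{"x":0.025,"y":0.055,"rz":2.5}]' 10
cat >> h.py <<'E'
def stp():
    st=get_state(); M=R.from_rotvec(st['ee_rot']).as_matrix(); 
    print('t',round(st['clock'],2),'p',np.round(st['position'],4),'z',M[:,2].round(3),'jaw',round(np.degrees(np.arctan2(M[1,1],M[0,1])),1),'F',np.round(st['contact_force'],1),'w',round(st['width'],4),'j6',round(st['joint_pos'][5],2))
E
python3 -c "
from h import *
stp()"
```

```text
t 0.15 p [ 0.129  -0.5342  0.2046] z [-0.     0.002 -1.   ] jaw -76.4 F [-0.7  0.4  0.7] w 0.094 j6 -0.1schema error: expected keys x, y, z, rx, ry, rz, jaw
```

```bash
python3 -m handwheel '[{"x":0.025,"y":0.05,"z":0.02,"rx":0,"ry":0,"rz":2.5,"jaw":0.05}]' 10; python3 -c "
from h import *
stp()"
```

```text
clock: 0.28
position: [0.1529, -0.4841, 0.221]
ee_rot: [-3.103, -0.434, 0.001]
contact_force: [0.8, 0.0, 0.7]
width: 0.0873
t 0.28 p [ 0.1529 -0.4841  0.221 ] z [-0.002  0.008 -1.   ] jaw -74.1 F [0.8 0.  0.7] w 0.0873 j6 -0.08
```

Works; all keys are needed.

```bash
python3 -m handwheel '[{"x":0.025,"y":0.055,"z":0.02,"rx":0,"ry":0,"rz":2.5,"jaw":0.05},{"x":0.025,"y":0.055,"z":0,"rx":0,"ry":0,"rz":2.5,"jaw":0.05},{"x":0.025,"y":0.055,"z":0,"rx":0,"ry":0,"rz":2.5,"jaw":0.05},{"x":0.025,"y":0.055,"z":0,"rx":0,"ry":0,"rz":2.5,"jaw":0.05},{"x":0.025,"y":0.055,"z":0,"rx":0,"ry":0,"rz":2.5,"jaw":0.05},{"x":0.025,"y":0.055,"z":0,"rx":0,"ry":0,"rz":2.5,"jaw":0.05},{"x":0.025,"y":0.055,"z":0,"rx":0,"ry":0,"rz":2.5,"jaw":0.05},{"x":0.025,"y":0.055,"z":0,"rx":0,"ry":0,"rz":2.5,"jaw":0.05},{"x":0.025,"y":0.055,"z":0,"rx":0,"ry":0,"rz":2.5,"jaw":0.05},{"x":0.025,"y":0.055,"z":0,"rx":0,"ry":0,"rz":2.5,"jaw":0.05},{"x":0.025,"y":0.055,"z":0,"rx":0,"ry":0,"rz":2.5,"jaw":0.05}]' 10; python3 -c "
from h import *
stp()"
```

```text
clock: 1.65
position: [0.4315, 0.1406, 0.2408]
ee_rot: [-2.908, -1.176, -0.006]
contact_force: [-0.0, -1.3, 0.4]
width: 0.0502
t 1.65 p [0.4315 0.1406 0.2408] z [ 0.002  0.006 -1.   ] jaw -46.0 F [-0.  -1.3  0.4] w 0.0502 j6 0.99
```

```bash
python3 -m handwheel '[{"x":0.029,"y":0.054,"z":0,"rx":0,"ry":0,"rz":0.5,"jaw":0.05},{"x":0.028,"y":0.054,"z":0,"rx":0,"ry":0,"rz":0.5,"jaw":0.05},{"x":0,"y":0,"z":-0.04,"rx":0,"ry":0,"rz":0,"jaw":0.05},{"x":0,"y":0,"z":-0.02,"rx":0,"ry":0,"rz":0,"jaw":0.05},{"x":0,"y":0,"z":0,"rx":0,"ry":0,"rz":0,"jaw":0.05}]' 10; python3 -c "
from h import *
stp()
snap('top','t1');snap('side','s1')"
```

```text
clock: 2.28
position: [0.4891, 0.2565, 0.1756]
ee_rot: [-2.893, -1.215, 0.001]
contact_force: [0.2, -1.1, 0.3]
width: 0.0499
t 2.27 p [0.4891 0.2565 0.1756] z [-0.002  0.004 -1.   ] jaw -44.4 F [ 0.2 -1.1  0.3] w 0.0499 j6 1.15
```

View pics/s1.png

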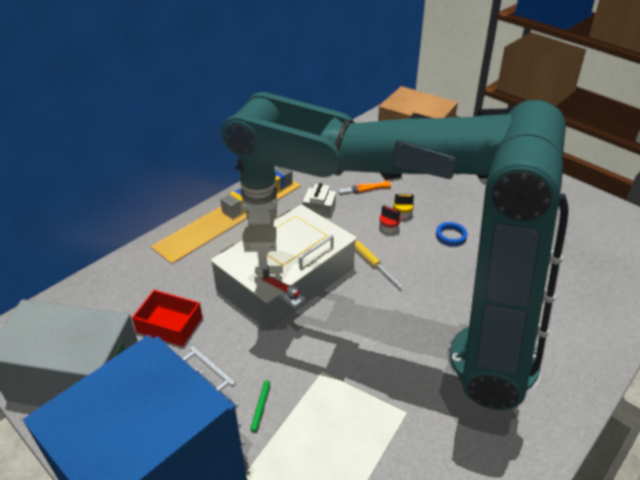

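View pics/t1.png

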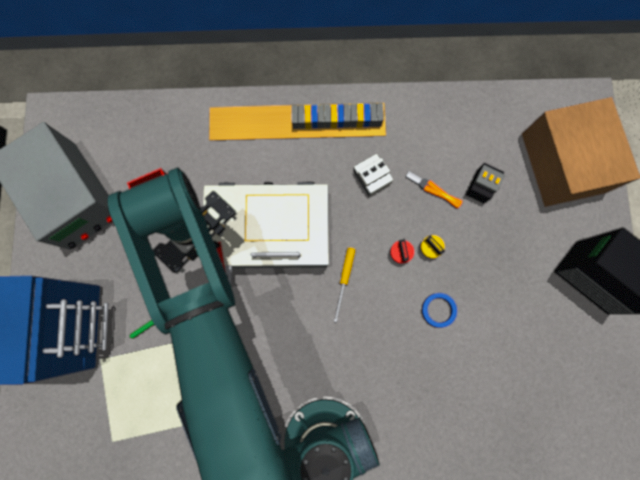

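The whole bench is in view and there is no blue carrier, so only red (402,251) and yellow (432,247) are present. I'll centre on the knob and go down.

```bash
python3 -m handwheel '[{"x":0,"y":-0.008,"z":0,"rx":0,"ry":0,"rz":0,"jaw":0.05},{"x":0,"y":0,"z":-0.025,"rx":0,"ry":0,"rz":0,"jaw":0.05},{"x":0,"y":0,"z":-0.018,"rx":0,"ry":0,"rz":0,"jaw":0.05},{"x":0,"y":0,"z":0,"rx":0,"ry":0,"rz":0,"jaw":0.05}]' 10; python3 -c "
from h import *
stp()"
```

```text
clock: 2.88
position: [0.4928, 0.2468, 0.1397]
ee_rot: [-2.895, -1.211, -0.022]
contact_force: [0.8, 0.2, 0.3]
width: 0.0499
t 2.88 p [0.4928 0.2468 0.1397] z [ 0.012  0.008 -1.   ] jaw -44.6 F [0.8 0.2 0.3] w 0.0499 j6 1.14
```

```bash
python3 -m handwheel '[{"x":-0.003,"y":0,"z":-0.008,"rx":0,"ry":0,"rz":0,"jaw":0.05},{"x":0,"y":0,"z":0,"rx":0,"ry":0,"rz":0,"jaw":0.0},{"x":0,"y":0,"z":0,"rx":0,"ry":0,"rz":0,"jaw":0.0},{"x":0,"y":0,"z":0,"rx":0,"ry":0,"rz":0,"jaw":0.0},{"x":0,"y":0,"z":0,"rx":0,"ry":0,"rz":0,"jaw":0.0}]' 10; python3 -c "
from h import *
stp()"
```

```text
clock: 3.5
position: [0.4888, 0.2476, 0.1336]
ee_rot: [-2.893, -1.211, -0.022]
contact_force: [-4.3, 0.4, 0.8]
width: 0.0154
t 3.5 p [0.4888 0.2476 0.1336] z [ 0.011  0.01  -1.   ] jaw -44.6 F [-4.3  0.4  0.8] w 0.0154 j6 1.14
```

```bash
python3 -m handwheel '[{"x":-0.006,"y":0.019,"z":0,"rx":0,"ry":0,"rz":8,"jaw":0.0},{"x":-0.011,"y":0.017,"z":0,"rx":0,"ry":0,"rz":8,"jaw":0.0},{"x":-0.015,"y":0.013,"z":0,"rx":0,"ry":0,"rz":8,"jaw":0.0},{"x":0,"y":0,"z":0,"rx":0,"ry":0,"rz":0,"jaw":0.0}]' 10; python3 -c "
from h import *
stp()"
```

```text
clock: 4.0
position: [0.4652, 0.2968, 0.1337]
ee_rot: [2.571, 1.801, 0.048]
contact_force: [-2.8, -1.0, -0.7]
width: 0.0157
t 4.0 p [0.4652 0.2968 0.1337] z [ 0.026  0.016 -1.   ] jaw -20.0 F [-2.8 -1.  -0.7] w 0.0157 j6 0.81
```

```bash
python3 -m handwheel '[{"x":-0.013,"y":0.005,"z":0,"rx":0,"ry":0,"rz":8,"jaw":0.0},{"x":-0.013,"y":0.003,"z":0,"rx":0,"ry":0,"rz":8,"jaw":0.0},{"x":-0.018,"y":0.003,"z":0,"rx":0,"ry":0,"rz":8,"jaw":0.0},{"x":-0.016,"y":-0.001,"z":0,"rx":0,"ry":0,"rz":8,"jaw":0.0},{"x":0,"y":0,"z":0,"rx":0,"ry":0,"rz":0,"jaw":0.0}]' 10; python3 -c "
from h import *
stp()"
```

```text
clock: 4.62
position: [0.4143, 0.3151, 0.1341]
ee_rot: [-1.96, -2.44, -0.094]
contact_force: [-0.9, 0.3, -0.8]
width: 0.0163
t 4.62 p [0.4143 0.3151 0.1341] z [ 0.03   0.053 -0.998] jaw 12.4 F [-0.9  0.3 -0.8] w 0.0163 j6 0.3
```

```bash
python3 -m handwheel '[{"x":-0.007,"y":-0.001,"z":0,"rx":0,"ry":0,"rz":0,"jaw":0.0},{"x":0,"y":0,"z":0,"rx":0,"ry":0,"rz":0,"jaw":0.04},{"x":0,"y":0,"z":0,"rx":0,"ry":0,"rz":0,"jaw":0.04},{"x":0,"y":0,"z":0.04,"rx":0,"ry":0,"rz":0,"jaw":0.04},{"x":0,"y":0,"z":0.05,"rx":-3,"ry":1.7,"rz":0,"jaw":0.04},{"x":0.02,"y":-0.05,"z":0,"rx":0,"ry":0,"rz":0,"jaw":0.04},{"x":0.015,"y":-0.055,"z":0,"rx":0,"ry":0,"rz":-8,"jaw":0.04},{"x":0.01,"y":-0.05,"z":0,"rx":0,"ry":0,"rz":-4,"jaw":0.04},{"x":0.01,"y":-0.04,"z":0,"rx":0,"ry":0,"rz":0,"jaw":0.04},{"x":0,"y":0,"z":0,"rx":0,"ry":0,"rz":0,"jaw":0.04}]' 10; python3 -c "
from h import *
stp();snap('top','t2')
s=snap('side','s2');cv2.imwrite('pics/s2c.png',cv2.cvtColor(cv2.resize(s['image'][150:380,150:420],None,fx=2.6,fy=2.6),cv2.COLOR_RGB2BGR))"
```

```text
clock: 5.88
position: [0.4652, 0.1092, 0.2287]
ee_rot: [2.228, 2.204, -0.008]
contact_force: [-0.3, 0.0, -0.4]
width: 0.0402
t 5.88 p [0.4652 0.1092 0.2287] z [ 0.002 -0.009 -1.   ] jaw -0.6 F [-0.3  0.  -0.4] w 0.0402 j6 0.13
```

View pics/s2c.png

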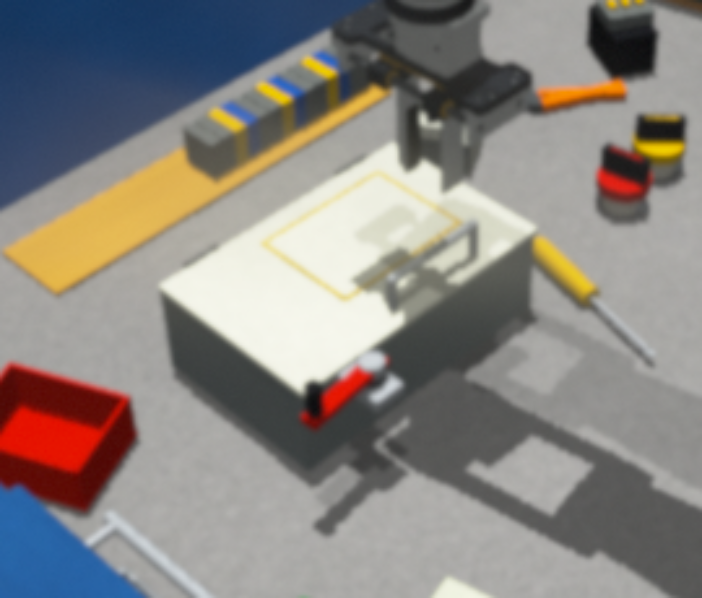

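The latch (crop px 340,390) now lies along the front edge, clear of the door. Next I'll grip the handle.

```bash
python3 -m handwheel '[{"x":-0.003,"y":0,"z":-0.04,"rx":0,"ry":0,"rz":0,"jaw":0.04},{"x":0,"y":0,"z":-0.035,"rx":0,"ry":0,"rz":0,"jaw":0.04},{"x":0,"y":0,"z":-0.02,"rx":0,"ry":0,"rz":0,"jaw":0.04},{"x":0,"y":0,"z":0,"rx":0,"ry":0,"rz":0,"jaw":0.04}]' 20; python3 -c "
from h import *
stp()"
```

```text
clock: 6.48
position: [0.4606, 0.117, 0.1323]
ee_rot: [2.216, 2.217, -0.003]
contact_force: [-0.1, 0.2, 0.3]
width: 0.04
t 6.47 p [0.4606 0.117  0.1323] z [ 0.003 -0.006 -1.   ] jaw 0.0 F [-0.1  0.2  0.3] w 0.04 j6 0.13
```

```bash
python3 -m handwheel '[{"x":0.001,"y":-0.008,"z":-0.007,"rx":0,"ry":0,"rz":0,"jaw":0.04},{"x":0,"y":0,"z":0,"rx":0,"ry":0,"rz":0,"jaw":0.0},{"x":0,"y":0,"z":0,"rx":0,"ry":0,"rz":0,"jaw":0.0},{"x":0,"y":0,"z":0,"rx":0,"ry":0,"rz":0,"jaw":0.0}]' 20; python3 -c "
from h import *
stp()"
```

```text
clock: 6.98
position: [0.4635, 0.11, 0.1284]
ee_rot: [2.212, 2.217, 0.004]
contact_force: [-0.4, 0.1, 0.2]
width: 0.0136
t 6.97 p [0.4635 0.11   0.1284] z [ 0.009 -0.005 -1.   ] jaw 0.1 F [-0.4  0.1  0.2] w 0.0136 j6 0.12
```

```bash
python3 -m handwheel '[{"x":0.007,"y":0,"z":0.023,"rx":0,"ry":0,"rz":0,"jaw":0.0},{"x":0.010,"y":0,"z":0.022,"rx":0,"ry":0,"rz":0,"jaw":0.0},{"x":0.013,"y":0,"z":0.021,"rx":0,"ry":0,"rz":0,"jaw":0.0},{"x":0.015,"y":0,"z":0.019,"rx":0,"ry":0,"rz":0,"jaw":0.0},{"x":0,"y":0,"z":0,"rx":0,"ry":0,"rz":0,"jaw":0.0}]' 20; python3 -c "
from h import *
stp()"
```

```text
clock: 7.6
position: [0.4991, 0.1092, 0.2087]
ee_rot: [-2.213, -2.216, 0.03]
contact_force: [1.0, -0.0, 1.0]
width: 0.0094
t 7.6 p [0.4991 0.1092 0.2087] z [-0.02  -0.007 -1.   ] jaw 0.1 F [ 1. -0.  1.] w 0.0094 j6 0.11
```

```bash
python3 -c "
from h import *
stp()
s=snap('side');cv2.imwrite('pics/s3c.png',cv2.cvtColor(cv2.resize(s['image'][150:380,150:420],None,fx=2.6,fy=2.6),cv2.COLOR_RGB2BGR))"
```

```text
t 7.6 p [0.4991 0.1092 0.2087] z [-0.02  -0.007 -1.   ] jaw 0.1 F [ 1. -0.  1.] w 0.0094 j6 0.11
```

View pics/s3c.png

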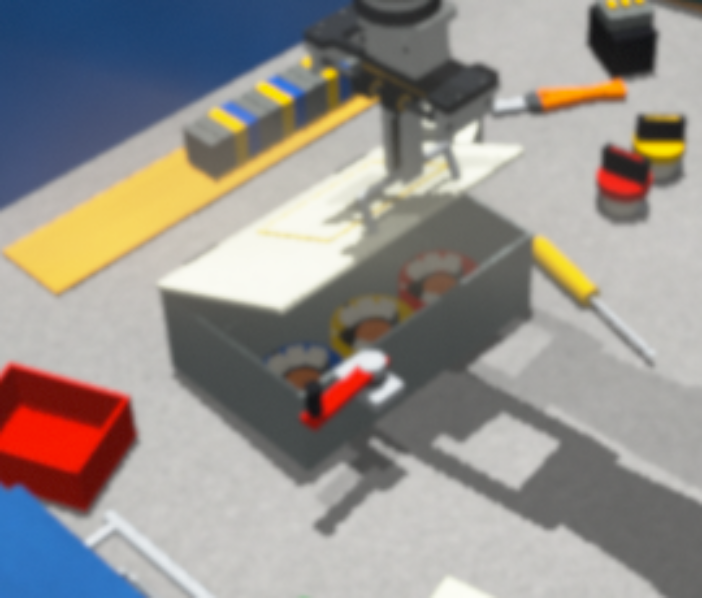

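The door is rising with the bar held. The holders show blue on the left, yellow in the middle and red on the right.

```bash
python3 -m handwheel '[{"x":0.018,"y":0,"z":0.016,"rx":0,"ry":-1,"rz":0,"jaw":0.0},{"x":0.021,"y":0,"z":0.015,"rx":0,"ry":0,"rz":0,"jaw":0.0},{"x":0.0225,"y":0,"z":0.012,"rx":0,"ry":0,"rz":0,"jaw":0.0},{"x":0.024,"y":0,"z":0.009,"rx":0,"ry":0,"rz":0,"jaw":0.0},{"x":0,"y":0,"z":0,"rx":0,"ry":0,"rz":0,"jaw":0.0}]' 20; python3 -c "
from h import *
stp()"
```

```text
clock: 8.28
position: [0.5682, 0.1081, 0.2629]
ee_rot: [-2.206, -2.211, 0.053]
contact_force: [3.6, 0.9, -5.3]
width: 0.0097
t 8.28 p [0.5682 0.1081 0.2629] z [-0.037 -0.011 -0.999] jaw 0.1 F [ 3.6  0.9 -5.3] w 0.0097 j6 0.09
```

```bash
python3 -m handwheel '[{"x":0.025,"y":0,"z":0.006,"rx":0,"ry":-1.5,"rz":0,"jaw":0.0},{"x":0.026,"y":0,"z":0.004,"rx":0,"ry":-1,"rz":0,"jaw":0.0},{"x":0.027,"y":0,"z":0.001,"rx":0,"ry":-1,"rz":0,"jaw":0.0},{"x":0.026,"y":0,"z":-0.003,"rx":0,"ry":0,"rz":0,"jaw":0.0},{"x":0,"y":0,"z":0,"rx":0,"ry":0,"rz":0,"jaw":0.0}]' 20; python3 -c "
from h import *
stp()"
```

```text
clock: 8.9
position: [0.6676, 0.1064, 0.2756]
ee_rot: [2.203, 2.204, 0.006]
contact_force: [2.8, 0.6, -3.0]
width: 0.0093
t 8.9 p [0.6676 0.1064 0.2756] z [ 0.02  -0.015 -1.   ] jaw 0.0 F [ 2.8  0.6 -3. ] w 0.0093 j6 0.08
```

```bash
python3 -m handwheel '[{"x":0.018,"y":0,"z":-0.003,"rx":0,"ry":0.5,"rz":0,"jaw":0.0},{"x":0.018,"y":0,"z":-0.005,"rx":0,"ry":0.5,"rz":0,"jaw":0.0},{"x":0,"y":0,"z":0,"rx":0,"ry":0,"rz":0,"jaw":0.0}]' 20; python3 -c "
from h import *
stp()
s=snap('side');cv2.imwrite('pics/s4c.png',cv2.cvtColor(cv2.resize(s['image'][110:340,150:420],None,fx=2.6,fy=2.6),cv2.COLOR_RGB2BGR))"
```

```text
clock: 9.28
position: [0.7017, 0.1058, 0.2673]
ee_rot: [2.213, 2.213, -0.019]
contact_force: [4.0, -0.1, -1.0]
width: 0.009
t 9.28 p [0.7017 0.1058 0.2673] z [-0.    -0.017 -1.   ] jaw 0.0 F [ 4.  -0.1 -1. ] w 0.009 j6 0.07
```

View pics/s4c.png

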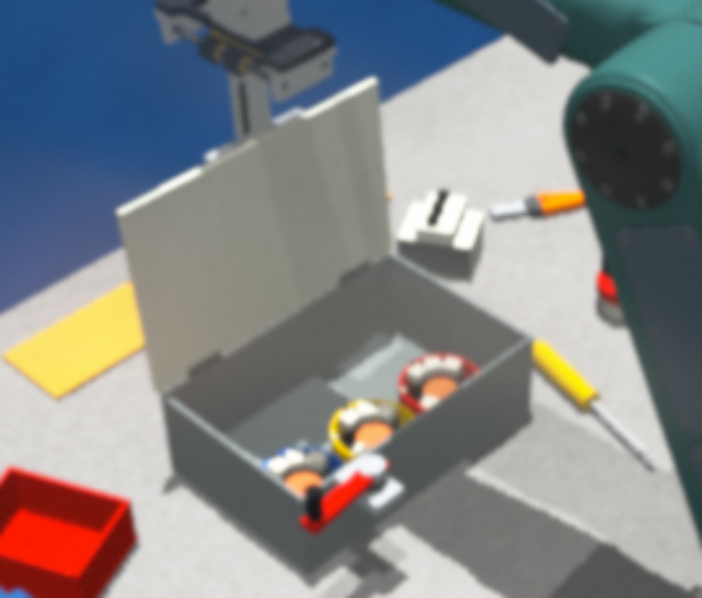

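```bash
python3 -m handwheel '[{"x":0,"y":0,"z":0,"rx":0,"ry":0,"rz":0,"jaw":0.024},{"x":0,"y":0,"z":0,"rx":0,"ry":0,"rz":0,"jaw":0.024},{"x":0,"y":0,"z":0.04,"rx":0,"ry":0,"rz":0,"jaw":0.024},{"x":0,"y":0,"z":0.05,"rx":0,"ry":0,"rz":0,"jaw":0.024},{"x":0,"y":0,"z":0.02,"rx":0,"ry":0,"rz":0,"jaw":0.024}]' 20; python3 -c "
from h import *
stp()
s=snap('side');P=cloud(s)
m=(P[...,2]>.14)&(P[...,2]<.27)&(P[...,0]>.55)&(P[...,0]<.72)&(P[...,1]>-.0)&(P[...,1]<.29)
q=P[m];c=q.mean(0);_,_,V=np.linalg.svd(q-c);print(c,V[2],len(q), 'door deg from shut',90+np.degrees(np.arcsin(-V[2][2]*np.sign(V[2][0]))))
"
```

```text
clock: 9.95
position: [0.6947, 0.1066, 0.3753]
ee_rot: [2.218, 2.224, -0.037]
contact_force: [-0.1, 0.3, 0.3]
width: 0.024
t 9.95 p [0.6947 0.1066 0.3753] z [-0.016 -0.017 -1.   ] jaw 0.1 F [-0.1  0.3  0.3] w 0.024 j6 0.07
[0.65254489 0.15285555 0.20646737] [-0.99692169  0.01314864  0.07729329] 4138 door deg from shut 94.43300070159924
```

```bash
python3 -m handwheel '[{"x":-0.03,"y":-0.04,"z":0,"rx":0,"ry":0,"rz":0,"jaw":0.07},{"x":-0.04,"y":-0.045,"z":0,"rx":0,"ry":0,"rz":0,"jaw":0.07},{"x":-0.04,"y":-0.045,"z":0,"rx":0,"ry":0,"rz":0,"jaw":0.07},{"x":-0.04,"y":-0.045,"z":0,"rx":0,"ry":0,"rz":0,"jaw":0.07},{"x":-0.04,"y":-0.045,"z":0,"rx":0,"ry":0,"rz":0,"jaw":0.07},{"x":-0.03,"y":-0.045,"z":0,"rx":0,"ry":0,"rz":0,"jaw":0.07},{"x":0,"y":-0.05,"z":-0.03,"rx":0,"ry":0,"rz":0,"jaw":0.07},{"x":0,"y":0,"z":-0.04,"rx":0,"ry":0,"rz":0,"jaw":0.07},{"x":0,"y":0,"z":0,"rx":0,"ry":0,"rz":0,"jaw":0.07}]' 20; python3 -c "
from h import *
stp()
s=snap('top','t5');cv2.imwrite('pics/t5c.png',cv2.cvtColor(cv2.resize(s['image'][130:310,180:350],None,fx=3.3,fy=3.3,interpolation=cv2.INTER_CUBIC),cv2.COLOR_RGB2BGR))"
```

```text
clock: 11.12
position: [0.4614, -0.2127, 0.2941]
ee_rot: [-2.211, -2.222, 0.046]
contact_force: [0.2, -0.7, 0.4]
width: 0.0699
t 11.12 p [ 0.4614 -0.2127  0.2941] z [-0.026 -0.016 -1.   ] jaw 0.3 F [ 0.2 -0.7  0.4] w 0.0699 j6 -0.54
```

View pics/t5c.png

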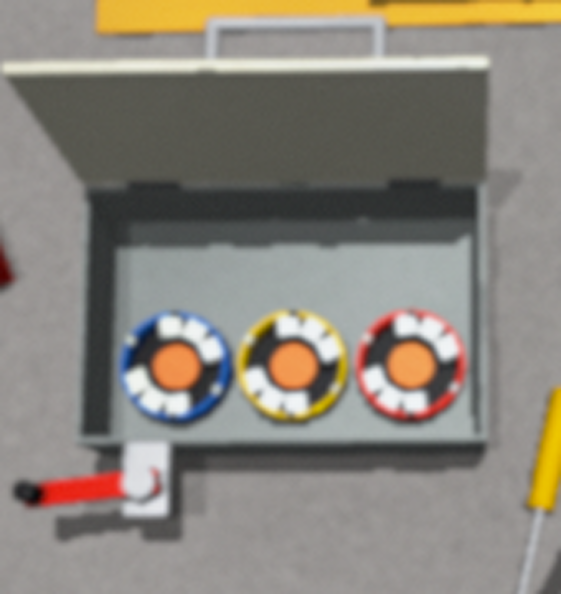

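View pics/t5.png

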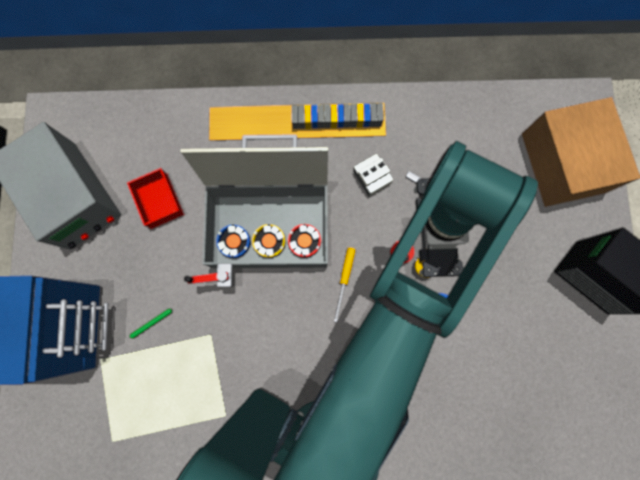

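```bash
python3 -c "
from h import *
s=snap('top');P=cloud(s)
pickle.dump(s,open('s5.pkl','wb'))
cv2.imwrite('pics/t5d.png',cv2.cvtColor(cv2.resize(s['image'][218:264,212:326],None,fx=7,fy=7,interpolation=cv2.INTER_CUBIC),cv2.COLOR_RGB2BGR))
for u in (233,268,305): print(P[228:254:3,u].round(3).tolist())
a=snap('side');cv2.imwrite('pics/s5d.png',cv2.cvtColor(cv2.resize(a['image'][240:310,240:345],None,fx=7,fy=7,interpolation=cv2.INTER_CUBIC),cv2.COLOR_RGB2BGR))
"
```

```text
[[0.549, 0.231, 0.036], [0.541, 0.231, 0.032], [0.534, 0.233, 0.026], [0.526, 0.233, 0.025], [0.518, 0.232, 0.026], [0.511, 0.233, 0.022], [0.502, 0.233, 0.024], [0.492, 0.23, 0.037], [0.485, 0.231, 0.033]]
[[0.547, 0.138, 0.034], [0.539, 0.138, 0.03], [0.532, 0.139, 0.025], [0.524, 0.139, 0.028], [0.516, 0.139, 0.024], [0.508, 0.139, 0.027], [0.5, 0.139, 0.026], [0.49, 0.138, 0.036], [0.482, 0.138, 0.036]]
[[0.544, 0.039, 0.035], [0.541, 0.041, 0.01], [0.53, 0.04, 0.027], [0.521, 0.04, 0.028], [0.514, 0.04, 0.025], [0.505, 0.04, 0.026], [0.497, 0.041, 0.029], [0.488, 0.04, 0.034], [0.48, 0.04, 0.038]]
```

View pics/t5d.png

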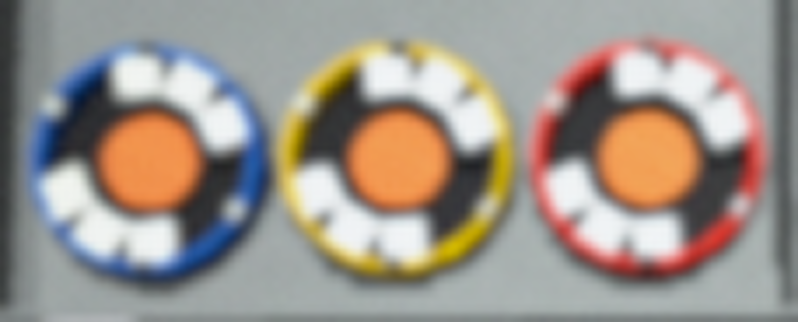

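View pics/s5d.png

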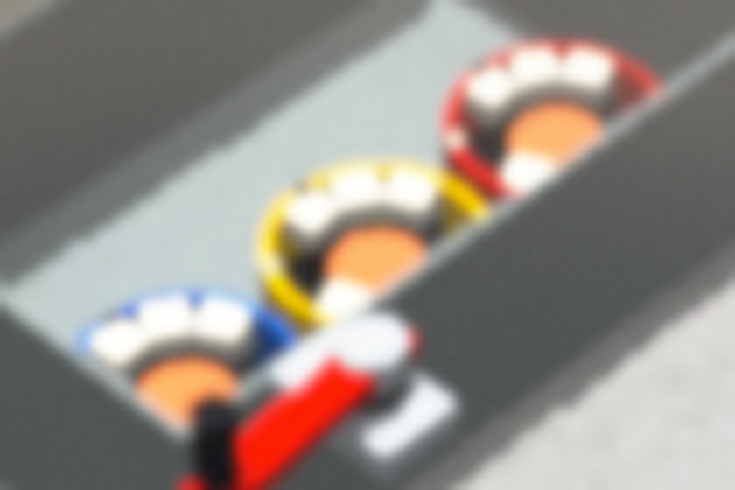

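```bash
python3 -c "
from h import *
s=pickle.load(open('s5.pkl','rb'))
im=s['image'];hsv=cv2.cvtColor(im,cv2.COLOR_RGB2HSV)
def px(a): return np.array(a,float)/7+[212,218]-.43
for n,c,m,k in(('y',(396,157),((303,103),(488,206)),((398,46),(398,270))),('r',(648,155),((555,98),(738,205)),((649,46),(649,268)))):
    M=onplane(s,px(m),.0345);B=onplane(s,px(k),.0345);C=px(c)
    print(n,'mid marks',M.mean(0)[:2].round(4),'len',np.linalg.norm(M[0]-M[1]).round(4),'ang',np.degrees(np.arctan2(*(M[0]-M[1])[[1,0]])).round(1),'| black mid',B.mean(0)[:2].round(4),np.degrees(np.arctan2(*(B[0]-B[1])[[1,0]])).round(1))
    v,u=np.mgrid[0:480,0:640]; d=np.hypot(u-C[0],v-C[1])
    h=hsv[...,0].astype(int); sel=(d<19)&(d>9)&(hsv[...,1]>130)&(((h>20)&(h<35)) if n=='y' else ((h<6)|(h>172)))
    q=onplane(s,np.c_[u[sel],v[sel]],.0345)[:,:2].astype(np.float32)
    print(len(q),cv2.minEnclosingCircle(q), cv2.fitEllipse(q[cv2.convexHull(q,returnPoints=False)[:,0]]))
"
```

```text
y mid marks [0.5153 0.1378] len 0.0811 ang 59.5 | black mid [0.5142 0.1367] -0.2
136 ((0.5125783681869507, 0.1371976137161255), 0.04440123215317726) ((0.5125863552093506, 0.13743476569652557), (0.0834970772266388, 0.08849886804819107), 122.01818084716797)
r mid marks [0.5143 0.0429] len 0.0806 ang 58.1 | black mid [0.5123 0.0419] -0.9
105 ((0.5104802250862122, 0.04361104965209961), 0.04348528012633324) ((0.5106539726257324, 0.04288651794195175), (0.08347024023532867, 0.08637060225009918), 96.42132568359375)
```

```bash
python3 -m handwheel '[{"x":0.003,"y":0,"z":0,"rx":0.9,"ry":-1.5,"rz":-10,"jaw":0.045},{"x":0.003,"y":0,"z":0,"rx":0,"ry":0,"rz":-10,"jaw":0.045},{"x":0.003,"y":0,"z":0,"rx":0,"ry":0,"rz":-10,"jaw":0.045},{"x":0.003,"y":0,"z":0,"rx":0,"ry":0,"rz":-10,"jaw":0.045},{"x":0.003,"y":0,"z":0,"rx":0,"ry":0,"rz":-10,"jaw":0.045},{"x":0,"y":0,"z":0,"rx":0,"ry":0,"rz":-10,"jaw":0.045},{"x":0,"y":0,"z":-0.03,"rx":0,"ry":0,"rz":-10,"jaw":0.045},{"x":0,"y":0,"z":-0.03,"rx":0,"ry":0,"rz":-8,"jaw":0.045},{"x":0,"y":0,"z":0,"rx":0,"ry":0,"rz":0,"jaw":0.045}]' 20; python3 -c "
from h import *
stp()
s=snap('side','s6')
P=cloud(s)
m=(P[...,2]>.035)&(P[...,2]<.09)&(P[...,0]>.38)&(P[...,0]<.6)&(P[...,1]<-.12)&(P[...,1]>-.38)
hsv=cv2.cvtColor(s['image'],cv2.COLOR_RGB2HSV);h=hsv[...,0]
for n,c in(('r',(h<6)|(h>172)),('y',(h>20)&(h<35))):
    q=P[m&c&(hsv[...,1]>130)&(hsv[...,2]>90)]; print(n,len(q),q.mean(0).round(4),q.min(0).round(3),q.max(0).round(3))
q=P[m&(hsv[...,2]<60)&(P[...,2]>.05)]
for y0,y1 in((-.25,-.15),(-.35,-.255)):
    a=q[(q[:,1]>y0)&(q[:,1]<y1)]; print('bar',len(a),a.mean(0).round(4),a.min(0).round(3),a.max(0).round(3))
"
```

```text
clock: 12.4
position: [0.4903, -0.2099, 0.2649]
ee_rot: [3.082, 0.288, 0.025]
contact_force: [-0.8, -0.4, 0.2]
width: 0.045
t 12.4 p [ 0.4903 -0.2099  0.2649] z [ 0.02  -0.044 -0.999] jaw -79.3 F [-0.8 -0.4  0.2] w 0.045 j6 0.89
r 128 [ 0.4694 -0.195   0.0415] [ 0.441 -0.222  0.035] [ 0.503 -0.175  0.072]
y 153 [ 0.427  -0.2612  0.0442] [ 0.404 -0.288  0.035] [ 0.458 -0.238  0.076]
bar 100 [ 0.4695 -0.2048  0.0613] [ 0.445 -0.248  0.051] [ 0.494 -0.194  0.072]
bar 81 [ 0.4297 -0.2688  0.0589] [ 0.412 -0.284  0.05 ] [ 0.45  -0.255  0.071]
```

View pics/s6.png

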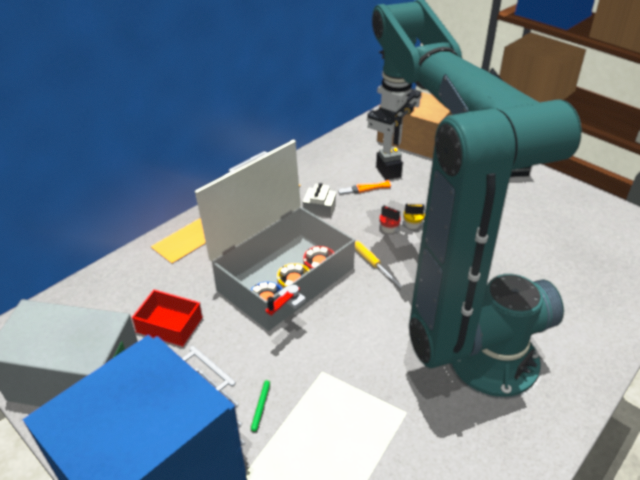

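The side view shows red still at px (390,217), and yellow knocked to (414,215), about (0.43,-0.28). I'll pick red first.

```bash
python3 -m handwheel '[{"x":-0.014,"y":-0.002,"z":0,"rx":2.5,"ry":1.2,"rz":0,"jaw":0.045},{"x":0,"y":0,"z":-0.05,"rx":0,"ry":0,"rz":0,"jaw":0.045},{"x":0,"y":0,"z":-0.05,"rx":0,"ry":0,"rz":0,"jaw":0.045},{"x":0,"y":0,"z":-0.03,"rx":0,"ry":0,"rz":0,"jaw":0.045},{"x":0,"y":0,"z":0,"rx":0,"ry":0,"rz":0,"jaw":0.045}]' 20; python3 -c "
from h import *
stp()"
```

```text
clock: 13.08
position: [0.4841, -0.2149, 0.1508]
ee_rot: [3.108, 0.314, 0.039]
contact_force: [-0.3, -0.4, 0.6]
width: 0.0448
t 13.07 p [ 0.4841 -0.2149  0.1508] z [ 0.027 -0.015 -1.   ] jaw -78.5 F [-0.3 -0.4  0.6] w 0.0448 j6 0.84
```

```bash
python3 -m handwheel '[{"x":-0.009,"y":0.003,"z":0,"rx":0.9,"ry":1.6,"rz":-1.2,"jaw":0.045},{"x":0,"y":0,"z":-0.03,"rx":0,"ry":0,"rz":0,"jaw":0.045},{"x":0,"y":0,"z":-0.02,"rx":0,"ry":0,"rz":0,"jaw":0.045},{"x":0,"y":0,"z":0,"rx":0,"ry":0,"rz":0,"jaw":0.045}]' 20; python3 -c "
from h import *
stp()"
```

```text
clock: 13.58
position: [0.4805, -0.215, 0.1127]
ee_rot: [3.12, 0.283, 0.019]
contact_force: [0.3, -0.3, -0.7]
width: 0.0452
t 13.57 p [ 0.4805 -0.215   0.1127] z [ 0.013 -0.008 -1.   ] jaw -79.6 F [ 0.3 -0.3 -0.7] w 0.0452 j6 0.86
```

```bash
python3 -m handwheel '[{"x":-0.007,"y":0.004,"z":-0.01,"rx":0.4,"ry":0.8,"rz":0,"jaw":0.045},{"x":-0.001,"y":0,"z":-0.02,"rx":0,"ry":0,"rz":0,"jaw":0.045},{"x":-0.001,"y":0,"z":-0.015,"rx":0,"ry":0,"rz":0,"jaw":0.045},{"x":0,"y":0,"z":-0.01,"rx":0,"ry":0,"rz":0,"jaw":0.045},{"x":0,"y":0,"z":0,"rx":0,"ry":0,"rz":0,"jaw":0.045}]' 20; python3 -c "
from h import *
stp()
s=snap('side');cv2.imwrite('pics/s7c.png',cv2.cvtColor(cv2.resize(s['image'][130:260,330:460],None,fx=4.5,fy=4.5,interpolation=cv2.INTER_CUBIC),cv2.COLOR_RGB2BGR))"
```

```text
clock: 14.2
position: [0.4738, -0.2124, 0.0621]
ee_rot: [3.124, 0.284, 0.008]
contact_force: [-0.3, 0.8, 0.7]
width: 0.045
t 14.2 p [ 0.4738 -0.2124  0.0621] z [ 0.005 -0.005 -1.   ] jaw -79.6 F [-0.3  0.8  0.7] w 0.045 j6 0.86
```

View pics/s7c.png

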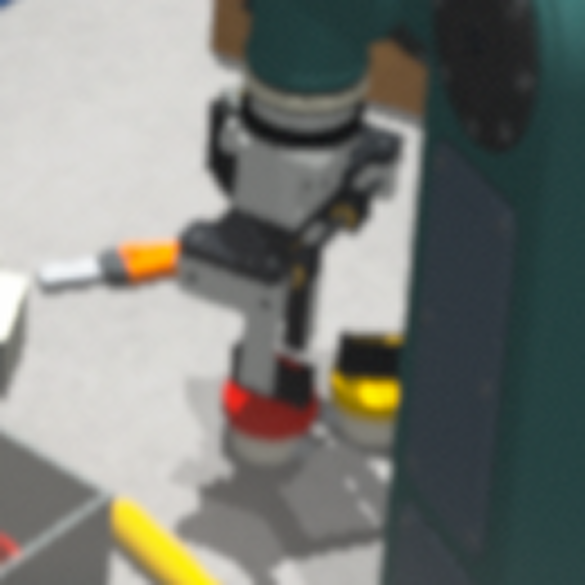

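The jaws straddle the red grip bar and the finger sits over the middle of the bar. I'll lower the rest and grip.

```bash
python3 -m handwheel '[{"x":0.001,"y":0,"z":-0.014,"rx":0,"ry":0,"rz":0,"jaw":0.045},{"x":0.001,"y":0,"z":0,"rx":0,"ry":0,"rz":0,"jaw":0.045},{"x":0,"y":0,"z":0,"rx":0,"ry":0,"rz":0,"jaw":0},{"x":0,"y":0,"z":0,"rx":0,"ry":0,"rz":0,"jaw":0},{"x":0,"y":0,"z":0,"rx":0,"ry":0,"rz":0,"jaw":0},{"x":0,"y":0,"z":0,"rx":0,"ry":0,"rz":0,"jaw":0}]' 40; python3 -c "
from h import *
stp()"
```

```text
clock: 15.0
position: [0.4773, -0.2131, 0.0492]
ee_rot: [3.122, 0.284, 0.013]
contact_force: [-0.9, 0.9, -0.2]
width: 0.0135
t 15.0 p [ 0.4773 -0.2131  0.0492] z [ 0.009 -0.006 -1.   ] jaw -79.6 F [-0.9  0.9 -0.2] w 0.0135 j6 0.86
```

```bash
python3 -m handwheel '[{"x":0,"y":0,"z":0.04,"rx":0,"ry":0,"rz":0,"jaw":0},{"x":0,"y":0,"z":0.05,"rx":0,"ry":0,"rz":0,"jaw":0},{"x":0,"y":0,"z":0.05,"rx":0,"ry":0,"rz":0,"jaw":0},{"x":0.005,"y":0.04,"z":0.01,"rx":0,"ry":0,"rz":7,"jaw":0},{"x":0.006,"y":0.045,"z":0,"rx":0,"ry":0,"rz":8,"jaw":0},{"x":0.006,"y":0.045,"z":0,"rx":0,"ry":0,"rz":8,"jaw":0},{"x":0.006,"y":0.045,"z":0,"rx":0,"ry":0,"rz":8,"jaw":0},{"x":0.006,"y":0.045,"z":0,"rx":0,"ry":0,"rz":8,"jaw":0},{"x":0.006,"y":0.03,"z":0,"rx":0,"ry":0,"rz":8,"jaw":0},{"x":0,"y":0,"z":0,"rx":0,"ry":0,"rz":0,"jaw":0}]' 40; python3 -c "
from h import *
stp()
M=R.from_rotvec(get_state()['ee_rot']).as_matrix()
s=snap('side');cv2.imwrite('pics/s8c.png',cv2.cvtColor(cv2.resize(s['image'][150:300,250:400],None,fx=4,fy=4,interpolation=cv2.INTER_CUBIC),cv2.COLOR_RGB2BGR))"
```

```text
clock: 16.25
position: [0.5084, 0.0453, 0.1988]
ee_rot: [2.736, 1.54, 0.003]
contact_force: [0.1, -1.1, -2.1]
width: 0.0138
t 16.25 p [0.5084 0.0453 0.1988] z [ 0.003 -0.001 -1.   ] jaw -31.3 F [ 0.1 -1.1 -2.1] w 0.0138 j6 0.52
```

View pics/s8c.png

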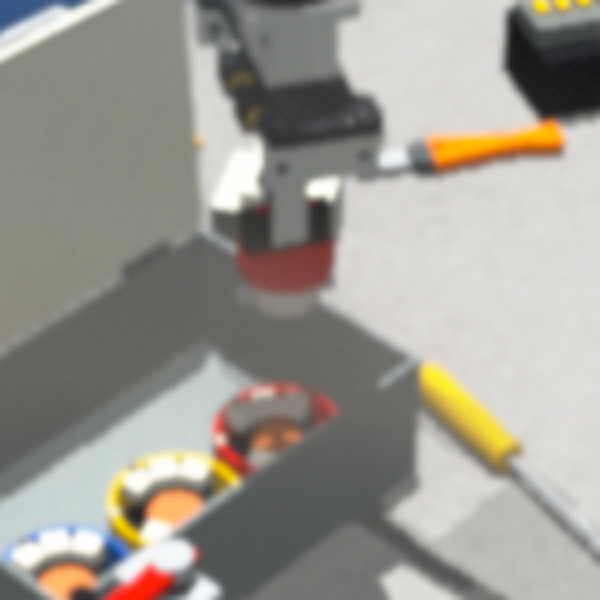

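```bash
cat >> h.py <<'E'
from scipy.optimize import least_squares
def collar(s,P,zlo,zhi,box,hs):
    hsv=cv2.cvtColor(s['image'],cv2.COLOR_RGB2HSV);h=hsv[...,0].astype(int)
    c=((h<6)|(h>172)) if hs=='r' else (h>20)&(h<35)
    m=c&(hsv[...,1]>120)&(P[...,2]>zlo)&(P[...,2]<zhi)&(P[...,0]>box[0])&(P[...,0]<box[1])&(P[...,1]>box[2])&(P[...,1]<box[3])
    return P[m]
def circ(q,rad):
    f=lambda c: np.hypot(q[:,0]-c[0],q[:,1]-c[1])-rad
    cam=np.array([-.29,.91]); c0=q[:,:2].mean(0); c0=c0-(cam-c0)/np.linalg.norm(cam-c0)*rad*.7
    r=least_squares(f,c0,loss='soft_l1',f_scale=.002); return r.x, np.abs(r.fun).mean(),len(q)
E
python3 - <<'E'
from h import *
s=snap('side');P=cloud(s);st=get_state();p=st['position']
zb=p[2]-.0492
q=collar(s,P,zb+.027,zb+.039,(.44,.6,-.03,.12),'r'); print('carrier side',circ(q,.031))
b=np.array([.5135,.0425]); 
q=collar(s,P,.02,.05,(.44,.6,-.02,.1),'r'); print(len(q)); print(q.min(0),q.max(0))
q=q[q[:,2]>.03]; print('rim',cv2.minEnclosingCircle(q[:,:2].astype(np.float32)))
for n,C in(('rim expect',b),):
  pass
# overlay predicted rim circle+marks at b
im=cv2.resize(cv2.cvtColor(s['image'],cv2.COLOR_RGB2BGR)[150:300,250:400],None,fx=4,fy=4,interpolation=cv2.INTER_CUBIC)
def dr(pts,col):
    uv=(proj(s,pts)-[250,150]+.5)*4-.5
    for a in uv: cv2.circle(im,tuple(int(round(x)) for x in a),1,col,-1)
t=np.linspace(0,2*np.pi,90)
dr(np.c_[b[0]+.043*np.cos(t),b[1]+.043*np.sin(t),0*t+.0345],(0,255,0))
a=np.radians(59);dr([[b[0]+k*.0405*np.cos(a),b[1]+k*.0405*np.sin(a),.0345] for k in(1,-1)],(255,0,255))
for z in(.026,.042):dr(np.c_[p[0]+.031*np.cos(t),p[1]+.031*np.sin(t),0*t+zb+z],(255,255,0))
cv2.imwrite('pics/s9.png',im)
E
```

```text
carrier side (array([0.5107245 , 0.04520269]), np.float64(0.004924937156162246), 72)
37
[0.49898655 0.00237207 0.02558706] [0.54930603 0.09064746 0.03701369]
rim ((0.5152266025543213, 0.046509768813848495), 0.04464177042245865)
```

View pics/s9.png

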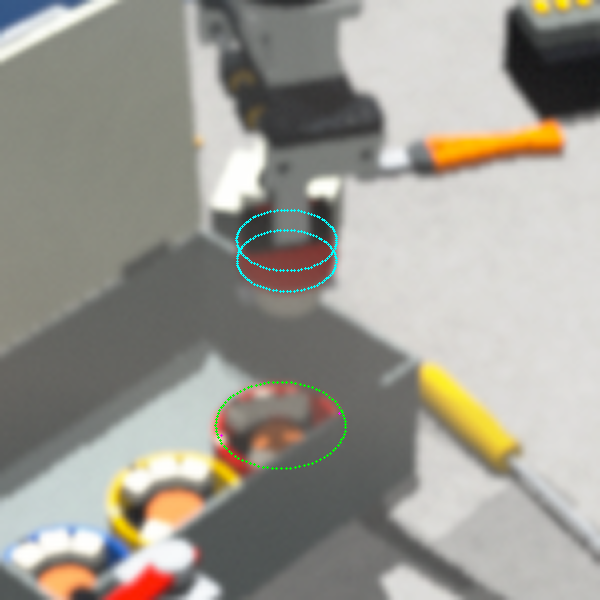

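```bash
python3 -m handwheel '[{"x":0.005,"y":-0.002,"z":-0.02,"rx":0,"ry":0,"rz":0.3,"jaw":0},{"x":0,"y":0,"z":-0.03,"rx":0,"ry":0,"rz":0,"jaw":0},{"x":0,"y":0,"z":-0.025,"rx":0,"ry":0,"rz":0,"jaw":0},{"x":0,"y":0,"z":-0.01,"rx":0,"ry":0,"rz":0,"jaw":0},{"x":0,"y":0,"z":0,"rx":0,"ry":0,"rz":0,"jaw":0}]' 40; python3 -c "
from h import *
stp()"
```

```text
clock: 16.98
position: [0.5134, 0.0343, 0.1125]
ee_rot: [2.742, 1.52, 0.002]
contact_force: [-0.5, -0.2, -0.9]
width: 0.0136
t 16.98 p [0.5134 0.0343 0.1125] z [ 0.004 -0.005 -1.   ] jaw -32.0 F [-0.5 -0.2 -0.9] w 0.0136 j6 0.52
```

```bash
python3 -m handwheel '[{"x":0,"y":0.009,"z":-0.005,"rx":0.3,"ry":0.2,"rz":1.0,"jaw":0},{"x":0,"y":0,"z":0,"rx":0,"ry":0,"rz":0,"jaw":0},{"x":0,"y":0,"z":-0.008,"rx":0,"ry":0,"rz":0,"jaw":0},{"x":0,"y":0,"z":0,"rx":0,"ry":0,"rz":0,"jaw":0}]' 40; python3 -c "
from h import *
stp()"
```

```text
clock: 17.48
position: [0.5153, 0.0436, 0.1018]
ee_rot: [2.732, 1.546, 0.009]
contact_force: [0.2, -0.2, -2.6]
width: 0.0137
t 17.48 p [0.5153 0.0436 0.1018] z [ 0.006  0.001 -1.   ] jaw -31.0 F [ 0.2 -0.2 -2.6] w 0.0137 j6 0.51
```

```bash
python3 -m handwheel '[{"x":-0.0015,"y":-0.0005,"z":-0.008,"rx":0,"ry":0.3,"rz":0,"jaw":0},{"x":0,"y":0,"z":-0.008,"rx":0,"ry":0,"rz":0,"jaw":0},{"x":0,"y":0,"z":-0.004,"rx":0,"ry":0,"rz":0,"jaw":0},{"x":0,"y":0,"z":0,"rx":0,"ry":0,"rz":0,"jaw":0}]' 40
python3 - <<'E'
from h import *
stp()
s=snap('side');p=get_state()['position'];zb=p[2]-.0492
x0,y0=260,190
im=cv2.resize(cv2.cvtColor(s['image'],cv2.COLOR_RGB2BGR)[y0:y0+100,x0:x0+110],None,fx=6,fy=6,interpolation=cv2.INTER_CUBIC)
cv2.imwrite('pics/s10.png',im)
E
```

```text
clock: 17.98
position: [0.5134, 0.0431, 0.0801]
ee_rot: [-2.733, -1.548, -0.0]
contact_force: [0.5, 0.0, -2.3]
width: 0.0137
t 17.98 p [0.5134 0.0431 0.0801] z [ 0.     0.001 -1.   ] jaw -31.0 F [ 0.5  0.  -2.3] w 0.0137 j6 0.51
```

View pics/s10.png

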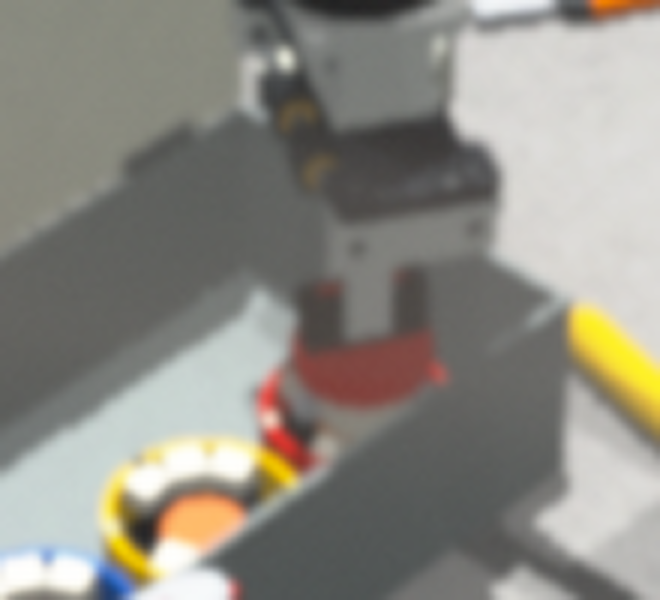

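Now at TCP 0.080 with no contact force, so the foot is entering the bore. I'll press on.

```bash
python3 -m handwheel '[{"x":0,"y":0,"z":-0.006,"rx":0,"ry":0,"rz":0,"jaw":0},{"x":0,"y":0,"z":-0.005,"rx":0,"ry":0,"rz":0,"jaw":0},{"x":0,"y":0,"z":0,"rx":0,"ry":0,"rz":0,"jaw":0}]' 40; python3 -c "
from h import *
stp()"
```

```text
clock: 18.4
position: [0.5142, 0.043, 0.0701]
ee_rot: [2.733, 1.547, 0.003]
contact_force: [-0.4, -0.0, 1.0]
width: 0.0138
t 18.4 p [0.5142 0.043  0.0701] z [ 0.002  0.    -1.   ] jaw -31.0 F [-0.4 -0.   1. ] w 0.0138 j6 0.51
```

```bash
python3 -m handwheel '[{"x":-0.0005,"y":0,"z":-0.006,"rx":0,"ry":0,"rz":0,"jaw":0},{"x":0,"y":0,"z":-0.005,"rx":0,"ry":0,"rz":0,"jaw":0},{"x":0,"y":0,"z":-0.003,"rx":0,"ry":0,"rz":0,"jaw":0},{"x":0,"y":0,"z":-0.001,"rx":0,"ry":0,"rz":0,"jaw":0}]' 40; python3 -c "
from h import *
stp()"
```

```text
clock: 18.9
position: [0.5145, 0.043, 0.0577]
ee_rot: [2.732, 1.547, 0.007]
contact_force: [-5.2, 0.2, 10.4]
width: 0.0138
t 18.9 p [0.5145 0.043  0.0577] z [ 0.005  0.    -1.   ] jaw -31.0 F [-5.2  0.2 10.4] w 0.0138 j6 0.51
```

```bash
python3 -m handwheel '[{"x":-0.001,"y":0,"z":-0.001,"rx":0,"ry":0,"rz":-8,"jaw":0},{"x":0,"y":0,"z":-0.001,"rx":0,"ry":0,"rz":-10,"jaw":0},{"x":0,"y":0,"z":-0.001,"rx":0,"ry":0,"rz":-10,"jaw":0},{"x":0,"y":0,"z":-0.001,"rx":0,"ry":0,"rz":-10,"jaw":0}]' 40; python3 -c "
from h import *
stp()"
```

```text
clock: 19.4
position: [0.5157, 0.0428, 0.0577]
ee_rot: [3.088, 0.54, 0.013]
contact_force: [-3.4, -1.6, 6.8]
width: 0.014
t 19.4 p [0.5157 0.0428 0.0577] z [ 0.01  -0.005 -1.   ] jaw -70.1 F [-3.4 -1.6  6.8] w 0.014 j6 1.2
```

```bash
python3 -m handwheel '[{"x":-0.001,"y":0,"z":-0.001,"rx":0,"ry":0,"rz":-10,"jaw":0},{"x":0,"y":0,"z":-0.001,"rx":0,"ry":0,"rz":-8,"jaw":0},{"x":0,"y":0,"z":-0.001,"rx":0,"ry":0,"rz":-4,"jaw":0},{"x":0,"y":0,"z":-0.0005,"rx":0,"ry":0,"rz":-3,"jaw":0}]' 40; python3 -c "
from h import *
stp();print(get_state()['ft_torque'])"
```

```text
clock: 19.9
position: [0.516, 0.0434, 0.0577]
ee_rot: [3.129, -0.16, 0.016]
contact_force: [-1.7, -0.4, 4.6]
width: 0.014
t 19.9 p [0.516  0.0434 0.0577] z [ 0.01  -0.009 -1.   ] jaw -95.9 F [-1.7 -0.4  4.6] w 0.014 j6 1.66
[-0.06227489  0.58020345  0.83734382]
```

```bash
python3 -m handwheel '[{"x":0,"y":0,"z":0,"rx":0,"ry":0,"rz":0,"jaw":0.04},{"x":0,"y":0,"z":0,"rx":0,"ry":0,"rz":0,"jaw":0.04},{"x":0,"y":0,"z":0.04,"rx":0,"ry":0,"rz":0,"jaw":0.04},{"x":0,"y":0,"z":0.05,"rx":0,"ry":0,"rz":0,"jaw":0.04},{"x":0,"y":0,"z":0.04,"rx":0,"ry":0,"rz":0,"jaw":0.04},{"x":0,"y":-0.05,"z":0.02,"rx":0,"ry":0,"rz":0,"jaw":0.04},{"x":-0.06,"y":-0.0,"z":0.0,"rx":0,"ry":0,"rz":0,"jaw":0.04},{"x":-0.06,"y":-0.0,"z":0.0,"rx":0,"ry":0,"rz":0,"jaw":0.04},{"x":-0.04,"y":-0.0,"z":0.0,"rx":0,"ry":0,"rz":0,"jaw":0.04}]' 40
python3 - <<'E'
from h import *
stp()
s=snap('top','t11');P=cloud(s)
cv2.imwrite('pics/t11c.png',cv2.cvtColor(cv2.resize(s['image'][160:300,200:470],None,fx=2.9,fy=2.9,interpolation=cv2.INTER_CUBIC),cv2.COLOR_RGB2BGR))
def bar(x,y,z0,z1,rr=.045):
    m=(np.hypot(P[...,0]-x,P[...,1]-y)<rr)&(P[...,2]>z0)&(P[...,2]<z1); q=P[m]
    print(len(q),q.mean(0).round(4),cv2.minAreaRect(q[:,:2].astype(np.float32)) )
    return q
bar(.5135,.043,.07,.1)
q=bar(.433,-.278,.06,.085); q=bar(.433,-.278,.034,.05); print(cv2.minEnclosingCircle(q[:,:2].astype(np.float32)))
E
```

```text
clock: 21.02
position: [0.3528, -0.0081, 0.2042]
ee_rot: [3.129, -0.153, 0.002]
contact_force: [-0.5, -0.5, 0.4]
width: 0.0396
t 21.02 p [ 0.3528 -0.0081  0.2042] z [ 0.001 -0.008 -1.   ] jaw -95.6 F [-0.5 -0.5  0.4] w 0.0396 j6 1.49
127 [0.5128 0.044  0.0844] ((0.5150965452194214, 0.044294144958257675), (0.012990771792829037, 0.056673821061849594), 89.08148193359375)
146 [ 0.4369 -0.2733  0.0714] ((0.43731093406677246, -0.2743033468723297), (0.0562547966837883, 0.015573649667203426), 39.29600143432617)
293 [ 0.4355 -0.2707  0.0428] ((0.43716663122177124, -0.2737411558628082), (0.05988810956478119, 0.060834020376205444), 40.65934371948242)
((0.43781420588493347, -0.2740039527416229), 0.031145129352808)
```

View pics/t11c.png

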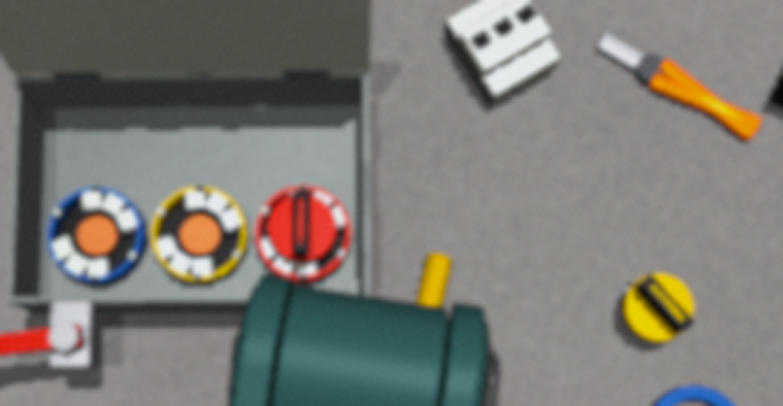

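Red is locked: its bar top is at z 0.0844, where 0.0845 is expected, and the bar lies along the black marks. Yellow is at (0.4375,-0.274) with its bar at 39°, crop px (660,305).

```bash
python3 -m handwheel '[{"x":0.013,"y":-0.042,"z":0,"rx":0,"ry":0,"rz":7.5,"jaw":0.045},{"x":0.014,"y":-0.044,"z":0,"rx":0,"ry":0,"rz":7.5,"jaw":0.045},{"x":0.014,"y":-0.044,"z":0,"rx":0,"ry":0,"rz":7.5,"jaw":0.045},{"x":0.014,"y":-0.044,"z":0,"rx":0,"ry":0,"rz":7.5,"jaw":0.045},{"x":0.014,"y":-0.044,"z":0,"rx":0,"ry":0,"rz":7.5,"jaw":0.045},{"x":0.014,"y":-0.044,"z":0,"rx":0,"ry":0,"rz":7.5,"jaw":0.045},{"x":0,"y":0,"z":-0.03,"rx":0,"ry":0,"rz":0,"jaw":0.045},{"x":0,"y":0,"z":0,"rx":0,"ry":0,"rz":0,"jaw":0.045}]' 40; python3 -c "
from h import *
stp()"
```

```text
clock: 22.08
position: [0.4343, -0.2789, 0.1699]
ee_rot: [2.936, 1.103, 0.011]
contact_force: [-0.3, 0.2, 0.4]
width: 0.0451
t 22.07 p [ 0.4343 -0.2789  0.1699] z [ 0.008 -0.002 -1.   ] jaw -48.8 F [-0.3  0.2  0.4] w 0.0451 j6 0.17
```

```bash
python3 -m handwheel '[{"x":0.003,"y":0.005,"z":-0.02,"rx":0.1,"ry":0.4,"rz":-1.9,"jaw":0.045},{"x":0,"y":0,"z":-0.03,"rx":0,"ry":0,"rz":0,"jaw":0.045},{"x":0,"y":0,"z":-0.02,"rx":0,"ry":0,"rz":0,"jaw":0.045},{"x":0,"y":0,"z":0,"rx":0,"ry":0,"rz":0,"jaw":0.045}]' 40; python3 -c "
from h import *
stp()
s=snap('side');cv2.imwrite('pics/s12.png',cv2.cvtColor(cv2.resize(s['image'][130:260,330:460],None,fx=4.5,fy=4.5,interpolation=cv2.INTER_CUBIC),cv2.COLOR_RGB2BGR))"
```

```text
clock: 22.58
position: [0.4399, -0.2741, 0.1029]
ee_rot: [2.951, 1.055, 0.009]
contact_force: [-0.5, -0.1, 0.3]
width: 0.0452
t 22.57 p [ 0.4399 -0.2741  0.1029] z [ 0.008 -0.005 -1.   ] jaw -50.7 F [-0.5 -0.1  0.3] w 0.0452 j6 0.22
```

View pics/s12.png

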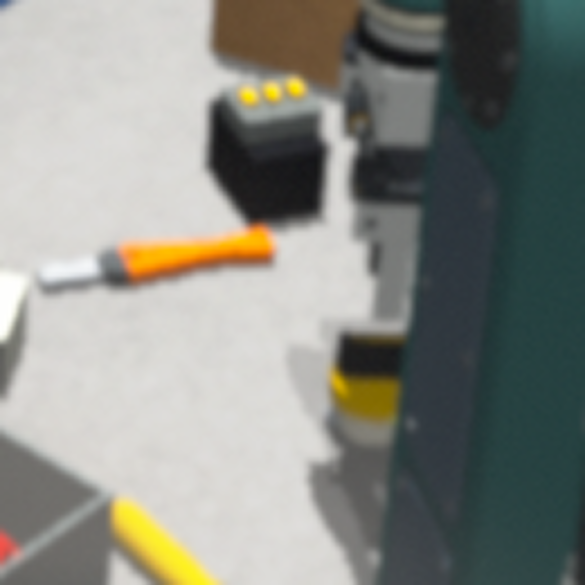

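The yellow carrier is still in place under the fingers (crop px 370,385).

```bash
python3 -m handwheel '[{"x":-0.003,"y":0,"z":-0.018,"rx":0.2,"ry":0.4,"rz":0,"jaw":0.045},{"x":0,"y":0,"z":-0.02,"rx":0,"ry":0,"rz":0,"jaw":0.045},{"x":0,"y":0,"z":-0.008,"rx":0,"ry":0,"rz":0,"jaw":0.045},{"x":0,"y":0,"z":0,"rx":0,"ry":0,"rz":0,"jaw":0.045}]' 40; python3 -c "
from h import *
stp()"
```

```text
clock: 23.12
position: [0.4392, -0.2759, 0.0598]
ee_rot: [2.949, 1.055, 0.007]
contact_force: [0.5, 0.2, -0.3]
width: 0.0449
t 23.12 p [ 0.4392 -0.2759  0.0598] z [ 0.008 -0.007 -1.   ] jaw -50.6 F [ 0.5  0.2 -0.3] w 0.0449 j6 0.21
```

```bash
python3 -m handwheel '[{"x":-0.001,"y":0.002,"z":-0.011,"rx":0.3,"ry":0.4,"rz":0,"jaw":0.045},{"x":0,"y":0,"z":0,"rx":0,"ry":0,"rz":0,"jaw":0.045},{"x":0,"y":0,"z":0,"rx":0,"ry":0,"rz":0,"jaw":0},{"x":0,"y":0,"z":0,"rx":0,"ry":0,"rz":0,"jaw":0},{"x":0,"y":0,"z":0,"rx":0,"ry":0,"rz":0,"jaw":0},{"x":0,"y":0,"z":0,"rx":0,"ry":0,"rz":0,"jaw":0}]' 40; python3 -c "
from h import *
stp()"
```

```text
clock: 23.88
position: [0.4392, -0.2746, 0.0499]
ee_rot: [2.954, 1.057, 0.002]
contact_force: [0.5, 1.0, -3.2]
width: 0.0137
t 23.88 p [ 0.4392 -0.2746  0.0499] z [ 0.003 -0.004 -1.   ] jaw -50.6 F [ 0.5  1.  -3.2] w 0.0137 j6 0.22
```

```bash
python3 -m handwheel '[{"x":0,"y":0,"z":0.04,"rx":0,"ry":0,"rz":0,"jaw":0},{"x":0,"y":0,"z":0.05,"rx":0,"ry":0,"rz":0,"jaw":0},{"x":0,"y":0,"z":0.05,"rx":0,"ry":0,"rz":0,"jaw":0},{"x":0.009,"y":0.045,"z":0.01,"rx":0,"ry":0,"rz":2,"jaw":0},{"x":0.009,"y":0.046,"z":0,"rx":0,"ry":0,"rz":2,"jaw":0},{"x":0.009,"y":0.046,"z":0,"rx":0,"ry":0,"rz":2,"jaw":0},{"x":0.009,"y":0.046,"z":0,"rx":0,"ry":0,"rz":2,"jaw":0},{"x":0.009,"y":0.046,"z":0,"rx":0,"ry":0,"rz":3,"jaw":0},{"x":0.009,"y":0.046,"z":0,"rx":0,"ry":0,"rz":3,"jaw":0},{"x":0.009,"y":0.046,"z":0,"rx":0,"ry":0,"rz":3,"jaw":0},{"x":0.009,"y":0.046,"z":0,"rx":0,"ry":0,"rz":3,"jaw":0},{"x":0,"y":0,"z":0,"rx":0,"ry":0,"rz":0,"jaw":0}]' 40; python3 -c "
from h import *
stp()"
```

```text
clock: 25.38
position: [0.5074, 0.1053, 0.1972]
ee_rot: [-2.72, -1.565, 0.009]
contact_force: [0.2, 0.1, -2.4]
width: 0.0135
t 25.38 p [0.5074 0.1053 0.1972] z [-0.007 -0.    -1.   ] jaw -30.2 F [ 0.2  0.1 -2.4] w 0.0135 j6 0.62
```

```bash
python3 -m handwheel '[{"x":0.008,"y":0.033,"z":0,"rx":0,"ry":-0.4,"rz":-0.8,"jaw":0},{"x":0,"y":0,"z":-0.03,"rx":0,"ry":0,"rz":0,"jaw":0},{"x":0,"y":0,"z":-0.03,"rx":0,"ry":0,"rz":0,"jaw":0},{"x":0,"y":0,"z":-0.01,"rx":0,"ry":0,"rz":0,"jaw":0},{"x":0,"y":0,"z":0,"rx":0,"ry":0,"rz":0,"jaw":0}]' 40; python3 -c "
from h import *
stp()"
```

```text
clock: 26.0
position: [0.5151, 0.1353, 0.1245]
ee_rot: [2.735, 1.54, -0.004]
contact_force: [0.4, 0.5, -2.7]
width: 0.0139
t 26.0 p [0.5151 0.1353 0.1245] z [-0.001 -0.004 -1.   ] jaw -31.2 F [ 0.4  0.5 -2.7] w 0.0139 j6 0.7
```

```bash
python3 -m handwheel '[{"x":0.001,"y":0.0035,"z":-0.008,"rx":0.2,"ry":0,"rz":0.2,"jaw":0},{"x":0,"y":0,"z":-0.01,"rx":0,"ry":0,"rz":0,"jaw":0},{"x":0,"y":0,"z":-0.004,"rx":0,"ry":0,"rz":0,"jaw":0},{"x":0,"y":0,"z":0,"rx":0,"ry":0,"rz":0,"jaw":0}]' 40
python3 - <<'E'
from h import *
stp()
s=snap('side');p=get_state()['position'];zb=p[2]-.0499
x0,y0=240,190
im=cv2.resize(cv2.cvtColor(s['image'],cv2.COLOR_RGB2BGR)[y0:y0+100,x0:x0+110],None,fx=6,fy=6,interpolation=cv2.INTER_CUBIC)
def dr(pts,col):
    uv=(proj(s,pts)-[x0,y0]+.5)*6-.5
    for a in uv: cv2.circle(im,tuple(int(round(x)) for x in a),1,col,-1)
t=np.linspace(0,2*np.pi,120)
b=(.5155,.1385);dr(np.c_[b[0]+.043*np.cos(t),b[1]+.043*np.sin(t),0*t+.0345],(0,255,0))
dr(np.c_[p[0]+.031*np.cos(t),p[1]+.031*np.sin(t),0*t+zb+.026],(255,255,0))
cv2.imwrite('pics/s13.png',im)
E
```

```text
clock: 26.5
position: [0.518, 0.1385, 0.104]
ee_rot: [2.734, 1.544, 0.006]
contact_force: [-0.2, -0.6, -1.6]
width: 0.0139
t 26.5 p [0.518  0.1385 0.104 ] z [ 0.004  0.    -1.   ] jaw -31.1 F [-0.2 -0.6 -1.6] w 0.0139 j6 0.7
```

View pics/s13.png

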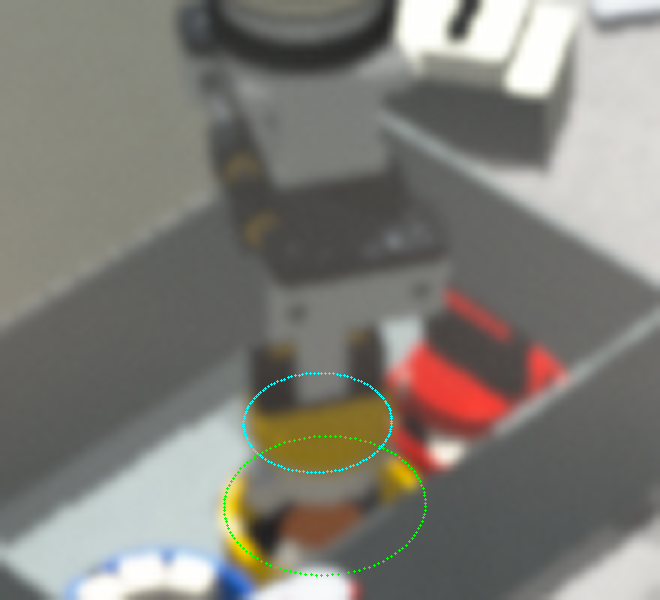

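```bash
python3 -m handwheel '[{"x":-0.002,"y":0.0005,"z":-0.008,"rx":0,"ry":0.2,"rz":0,"jaw":0},{"x":0,"y":0,"z":-0.008,"rx":0,"ry":0,"rz":0,"jaw":0},{"x":0,"y":0,"z":-0.004,"rx":0,"ry":0,"rz":0,"jaw":0},{"x":0,"y":0,"z":0,"rx":0,"ry":0,"rz":0,"jaw":0}]' 40; python3 -c "
from h import *
stp()"
```

```text
clock: 27.05
position: [0.5159, 0.1391, 0.083]
ee_rot: [2.735, 1.545, 0.001]
contact_force: [-0.7, 0.2, -2.5]
width: 0.014
t 27.05 p [0.5159 0.1391 0.083 ] z [ 0.001  0.    -1.   ] jaw -31.1 F [-0.7  0.2 -2.5] w 0.014 j6 0.7
```

```bash
python3 -m handwheel '[{"x":0,"y":0,"z":-0.006,"rx":0,"ry":0,"rz":0,"jaw":0},{"x":0,"y":0,"z":-0.006,"rx":0,"ry":0,"rz":0,"jaw":0},{"x":0,"y":0,"z":0,"rx":0,"ry":0,"rz":0,"jaw":0}]' 40; python3 -c "
from h import *
stp()"
```

```text
clock: 27.42
position: [0.5164, 0.1392, 0.0713]
ee_rot: [2.735, 1.545, 0.003]
contact_force: [-0.3, 0.2, 1.4]
width: 0.0136
t 27.43 p [0.5164 0.1392 0.0713] z [ 0.002  0.001 -1.   ] jaw -31.1 F [-0.3  0.2  1.4] w 0.0136 j6 0.7
```

```bash
python3 -m handwheel '[{"x":-0.0005,"y":0,"z":-0.006,"rx":0,"ry":0,"rz":0,"jaw":0},{"x":-0.0005,"y":0,"z":-0.005,"rx":0,"ry":0,"rz":0,"jaw":0},{"x":0,"y":0,"z":-0.003,"rx":0,"ry":0,"rz":0,"jaw":0},{"x":0,"y":0,"z":-0.0015,"rx":0,"ry":0,"rz":0,"jaw":0}]' 40; python3 -c "
from h import *
stp()"
```

```text
clock: 27.92
position: [0.5167, 0.1394, 0.0583]
ee_rot: [2.733, 1.544, 0.009]
contact_force: [-3.5, 0.4, 9.3]
width: 0.0138
t 27.93 p [0.5167 0.1394 0.0583] z [ 0.006  0.001 -1.   ] jaw -31.1 F [-3.5  0.4  9.3] w 0.0138 j6 0.7
```

Home: TCP is at 0.0583 (0.0584 expected) and the force has risen to about 12 N. Turning now.

```bash
python3 -m handwheel '[{"x":-0.001,"y":0,"z":-0.001,"rx":0,"ry":0,"rz":-8,"jaw":0},{"x":0,"y":0,"z":-0.001,"rx":0,"ry":0,"rz":-10,"jaw":0},{"x":0,"y":0,"z":-0.001,"rx":0,"ry":0,"rz":-10,"jaw":0},{"x":0,"y":0,"z":-0.001,"rx":0,"ry":0,"rz":-10,"jaw":0},{"x":-0.001,"y":0,"z":-0.001,"rx":0,"ry":0,"rz":-10,"jaw":0},{"x":0,"y":0,"z":-0.001,"rx":0,"ry":0,"rz":-8,"jaw":0},{"x":0,"y":0,"z":-0.001,"rx":0,"ry":0,"rz":-4,"jaw":0},{"x":0,"y":0,"z":-0.0005,"rx":0,"ry":0,"rz":-3,"jaw":0}]' 40; python3 -c "
from h import *
stp();print(get_state()['ft_torque'])"
```

```text
clock: 28.92
position: [0.5183, 0.1384, 0.0586]
ee_rot: [3.126, -0.163, 0.016]
contact_force: [-2.2, -0.8, 4.2]
width: 0.014
t 28.93 p [0.5183 0.1384 0.0586] z [ 0.009 -0.012 -1.   ] jaw -96.0 F [-2.2 -0.8  4.2] w 0.014 j6 1.84
[-0.2004026   0.52275369  0.79129271]
```

```bash
python3 -m handwheel '[{"x":0,"y":0,"z":0,"rx":0,"ry":0,"rz":0,"jaw":0.04},{"x":0,"y":0,"z":0,"rx":0,"ry":0,"rz":0,"jaw":0.04},{"x":0,"y":0,"z":0.04,"rx":0,"ry":0,"rz":0,"jaw":0.04},{"x":0,"y":0,"z":0.05,"rx":0,"ry":0,"rz":0,"jaw":0.04},{"x":0,"y":0,"z":0.05,"rx":0,"ry":0,"rz":0,"jaw":0.04},{"x":-0.05,"y":0,"z":0.03,"rx":0,"ry":0,"rz":0,"jaw":0.04},{"x":-0.06,"y":-0.0,"z":0.03,"rx":0,"ry":0,"rz":5,"jaw":0.04},{"x":-0.05,"y":-0.0,"z":0.04,"rx":0,"ry":0,"rz":5,"jaw":0.04},{"x":0,"y":-0.0,"z":0.05,"rx":0,"ry":0,"rz":0,"jaw":0.04}]' 40
python3 - <<'E'
from h import *
stp()
s=snap('top','t14');P=cloud(s)
cv2.imwrite('pics/t14c.png',cv2.cvtColor(cv2.resize(s['image'][120:310,170:350],None,fx=3.1,fy=3.1,interpolation=cv2.INTER_CUBIC),cv2.COLOR_RGB2BGR))
snap('side','s14')
for x,y in((.515,.044),(.516,.139)):
    m=(np.hypot(P[...,0]-x,P[...,1]-y)<.045)&(P[...,2]>.07)&(P[...,2]<.11); q=P[m]
    print(len(q),q.mean(0).round(4),cv2.minAreaRect(q[:,:2].astype(np.float32)) )
E
```

```text
clock: 30.05
position: [0.3542, 0.1372, 0.3411]
ee_rot: [3.125, 0.123, -0.01]
contact_force: [0.9, -0.7, 0.0]
width: 0.04
t 30.05 p [0.3542 0.1372 0.3411] z [-0.006 -0.014 -1.   ] jaw -85.5 F [ 0.9 -0.7  0. ] w 0.04 j6 1.72
129 [0.5131 0.0439 0.0846] ((0.5151002407073975, 0.04435684531927109), (0.013088347390294075, 0.05684122443199158), 89.10655212402344)
135 [0.5161 0.1381 0.0843] ((0.5170767307281494, 0.13827915489673615), (0.01323415245860815, 0.05550088733434677), 89.14776611328125)
```

View pics/t14c.png

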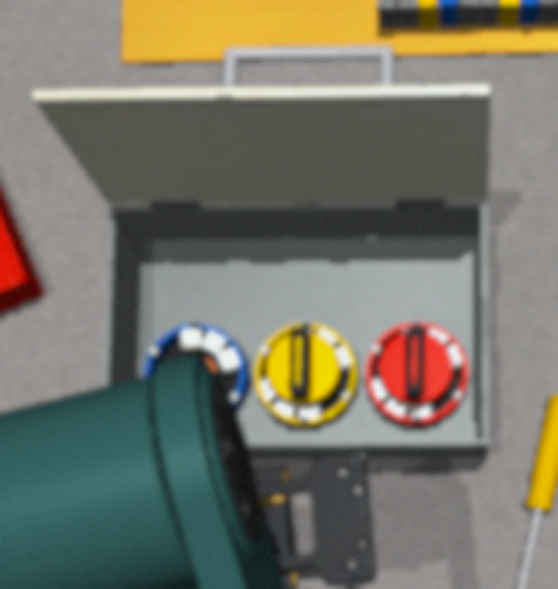

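View pics/s14.png

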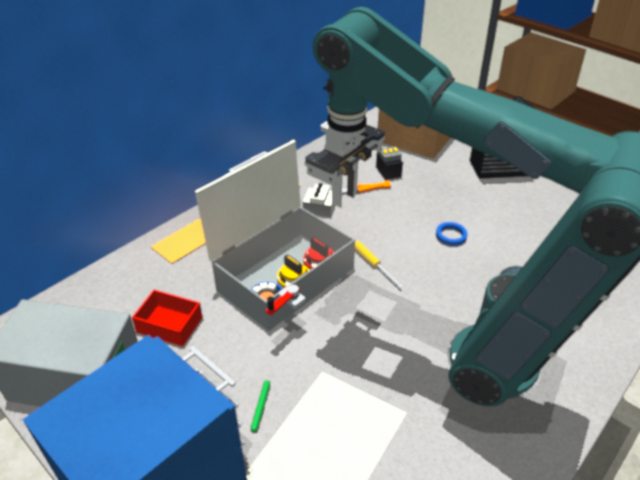

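Both carriers are locked, with bar tops at z 0.0846 and 0.0843 and both bars along the black marks. Next I'll go back to the handle to close the door.

```bash
python3 -m handwheel '[{"x":0.02,"y":-0.003,"z":0.03,"rx":0,"ry":0,"rz":10,"jaw":0.024},{"x":0.038,"y":-0.003,"z":0.02,"rx":0,"ry":0,"rz":10,"jaw":0.024},{"x":0.038,"y":-0.003,"z":0,"rx":0,"ry":0,"rz":10,"jaw":0.024},{"x":0.038,"y":-0.003,"z":0,"rx":0,"ry":0,"rz":10,"jaw":0.024},{"x":0.038,"y":-0.003,"z":0,"rx":0,"ry":0,"rz":10,"jaw":0.024},{"x":0.038,"y":-0.003,"z":0,"rx":0,"ry":0,"rz":10,"jaw":0.024},{"x":0.038,"y":-0.003,"z":0,"rx":0,"ry":0,"rz":10,"jaw":0.024},{"x":0.038,"y":-0.003,"z":0,"rx":0,"ry":0,"rz":10,"jaw":0.024},{"x":0.038,"y":-0.003,"z":0,"rx":0,"ry":0,"rz":5,"jaw":0.024},{"x":0,"y":0,"z":0,"rx":0,"ry":0,"rz":0,"jaw":0.024}]' 20; python3 -c "
from h import *
stp()"
```

```text
clock: 31.4
position: [0.6966, 0.1086, 0.3763]
ee_rot: [-2.17, -2.263, 0.008]
contact_force: [0.2, -0.2, -0.8]
width: 0.0241
t 31.4 p [0.6966 0.1086 0.3763] z [-0.008  0.001 -1.   ] jaw 2.4 F [ 0.2 -0.2 -0.8] w 0.0241 j6 0.03
```

```bash
python3 -m handwheel '[{"x":0.005,"y":-0.001,"z":-0.03,"rx":0,"ry":-0.4,"rz":-2.3,"jaw":0.024},{"x":0,"y":0,"z":-0.02,"rx":0,"ry":0,"rz":0,"jaw":0.024},{"x":0,"y":0,"z":0,"rx":0,"ry":0,"rz":0,"jaw":0.024}]' 20; python3 -c "
from h import *
stp()
s=snap('side');P=cloud(s)
cv2.imwrite('pics/s15.png',cv2.cvtColor(cv2.resize(s['image'][100:230,170:330],None,fx=4.5,fy=4.5,interpolation=cv2.INTER_CUBIC),cv2.COLOR_RGB2BGR))"
```

```text
clock: 31.78
position: [0.7001, 0.1078, 0.3233]
ee_rot: [-2.221, -2.217, 0.003]
contact_force: [0.7, -0.3, 0.8]
width: 0.024
t 31.77 p [0.7001 0.1078 0.3233] z [-0.004  0.001 -1.   ] jaw -0.1 F [ 0.7 -0.3  0.8] w 0.024 j6 0.07
```

View pics/s15.png

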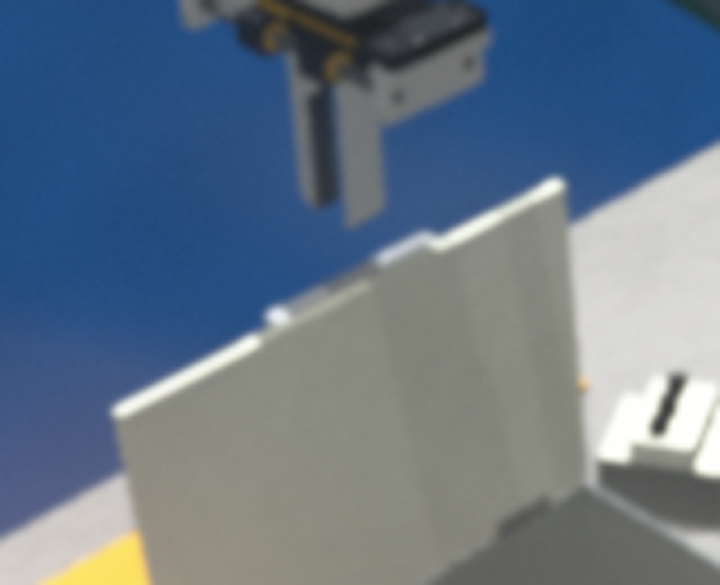

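The fingers hang over the handle bar on the far side of the door (bar at crop px 350,275). I'll descend.

```bash
python3 -m handwheel '[{"x":0.001,"y":0,"z":-0.02,"rx":0,"ry":0,"rz":0,"jaw":0.024},{"x":0.001,"y":0,"z":-0.02,"rx":0,"ry":0,"rz":0,"jaw":0.024},{"x":0,"y":0,"z":-0.012,"rx":0,"ry":0,"rz":0,"jaw":0.024},{"x":0,"y":0,"z":0,"rx":0,"ry":0,"rz":0,"jaw":0.024}]' 20; python3 -c "
from h import *
stp()"
```

```text
clock: 32.33
position: [0.7017, 0.1084, 0.2796]
ee_rot: [2.22, 2.215, 0.014]
contact_force: [0.5, -0.9, -0.4]
width: 0.0241
t 32.33 p [0.7017 0.1084 0.2796] z [ 0.01   0.003 -1.   ] jaw -0.1 F [ 0.5 -0.9 -0.4] w 0.0241 j6 0.08
```

```bash
python3 -m handwheel '[{"x":0,"y":0,"z":-0.02,"rx":0,"ry":0.4,"rz":0,"jaw":0.024},{"x":0,"y":0,"z":0,"rx":0,"ry":0,"rz":0,"jaw":0.024},{"x":0,"y":0,"z":0,"rx":0,"ry":0,"rz":0,"jaw":0},{"x":0,"y":0,"z":0,"rx":0,"ry":0,"rz":0,"jaw":0},{"x":0,"y":0,"z":0,"rx":0,"ry":0,"rz":0,"jaw":0}]' 20; python3 -c "
from h import *
stp()"
```

```text
clock: 32.95
position: [0.7022, 0.1087, 0.2656]
ee_rot: [2.221, 2.215, 0.015]
contact_force: [0.2, 0.3, -3.5]
width: 0.0091
t 32.95 p [0.7022 0.1087 0.2656] z [ 0.01   0.003 -1.   ] jaw -0.1 F [ 0.2  0.3 -3.5] w 0.0091 j6 0.08
```

```bash
python3 -m handwheel '[{"x":-0.012,"y":0,"z":0.0025,"rx":0,"ry":0.4,"rz":0,"jaw":0},{"x":-0.025,"y":0,"z":0.004,"rx":0,"ry":0.4,"rz":0,"jaw":0},{"x":-0.026,"y":0,"z":0.001,"rx":0,"ry":0,"rz":0,"jaw":0},{"x":-0.026,"y":0,"z":-0.002,"rx":0,"ry":0,"rz":0,"jaw":0},{"x":0,"y":0,"z":0,"rx":0,"ry":0,"rz":0,"jaw":0}]' 20; python3 -c "
from h import *
stp()"
```

```text
clock: 33.58
position: [0.6131, 0.1101, 0.2739]
ee_rot: [2.222, 2.219, 0.017]
contact_force: [-2.7, -0.4, -3.4]
width: 0.0093
t 33.58 p [0.6131 0.1101 0.2739] z [ 0.009  0.007 -1.   ] jaw -0.1 F [-2.7 -0.4 -3.4] w 0.0093 j6 0.09
```

```bash
python3 -m handwheel '[{"x":-0.025,"y":0,"z":-0.007,"rx":0,"ry":0.4,"rz":0,"jaw":0},{"x":-0.024,"y":0,"z":-0.010,"rx":0,"ry":0.4,"rz":0,"jaw":0},{"x":-0.0226,"y":0,"z":-0.0135,"rx":0,"ry":0,"rz":0,"jaw":0},{"x":-0.021,"y":0,"z":-0.0165,"rx":0,"ry":0,"rz":0,"jaw":0},{"x":0,"y":0,"z":0,"rx":0,"ry":0,"rz":0,"jaw":0}]' 20; python3 -c "
from h import *
stp()"
```

```text
clock: 34.2
position: [0.5257, 0.1116, 0.2345]
ee_rot: [2.22, 2.217, 0.031]
contact_force: [-1.4, 0.1, -6.1]
width: 0.0091
t 34.2 p [0.5257 0.1116 0.2345] z [ 0.017  0.012 -1.   ] jaw -0.1 F [-1.4  0.1 -6.1] w 0.0091 j6 0.1
```

```bash
python3 -m handwheel '[{"x":-0.019,"y":0,"z":-0.018,"rx":0,"ry":0.5,"rz":0,"jaw":0},{"x":-0.0165,"y":0,"z":-0.021,"rx":0,"ry":0.4,"rz":0,"jaw":0},{"x":-0.013,"y":0,"z":-0.023,"rx":0,"ry":0,"rz":0,"jaw":0},{"x":-0.010,"y":0,"z":-0.024,"rx":0,"ry":0,"rz":0,"jaw":0},{"x":0,"y":0,"z":0,"rx":0,"ry":0,"rz":0,"jaw":0}]' 20; python3 -c "
from h import *
stp()"
```

```text
clock: 34.83
position: [0.4707, 0.1125, 0.1574]
ee_rot: [-2.22, -2.216, -0.025]
contact_force: [-0.4, -0.0, -4.7]
width: 0.009
t 34.83 p [0.4707 0.1125 0.1574] z [ 0.008  0.014 -1.   ] jaw -0.1 F [-0.4 -0.  -4.7] w 0.009 j6 0.11
```

```bash
python3 -m handwheel '[{"x":-0.004,"y":0,"z":-0.013,"rx":0,"ry":0,"rz":0,"jaw":0},{"x":-0.003,"y":0,"z":-0.012,"rx":0,"ry":0,"rz":0,"jaw":0},{"x":-0.001,"y":0,"z":-0.004,"rx":0,"ry":0,"rz":0,"jaw":0},{"x":0,"y":0,"z":-0.002,"rx":0,"ry":0,"rz":0,"jaw":0}]' 20; python3 -c "
from h import *
stp()"
```

```text
clock: 35.33
position: [0.4629, 0.1126, 0.1323]
ee_rot: [-2.217, -2.213, -0.02]
contact_force: [-7.2, 0.1, 3.9]
width: 0.0095
t 35.33 p [0.4629 0.1126 0.1323] z [ 0.003  0.015 -1.   ] jaw -0.1 F [-7.2  0.1  3.9] w 0.0095 j6 0.11
```

```bash
python3 -m handwheel '[{"x":0.001,"y":0,"z":-0.003,"rx":0,"ry":0,"rz":0,"jaw":0},{"x":0,"y":0,"z":-0.002,"rx":0,"ry":0,"rz":0,"jaw":0},{"x":0,"y":0,"z":0,"rx":0,"ry":0,"rz":0,"jaw":0.04},{"x":0,"y":0,"z":0,"rx":0,"ry":0,"rz":0,"jaw":0.04},{"x":0,"y":0,"z":0.04,"rx":0,"ry":0,"rz":0,"jaw":0.04},{"x":0,"y":0,"z":0.04,"rx":0,"ry":0,"rz":0,"jaw":0.0},{"x":0,"y":0,"z":0.0,"rx":0,"ry":0,"rz":0,"jaw":0.0},{"x":0,"y":0,"z":0.0,"rx":0,"ry":0,"rz":0,"jaw":0.0}]' 20
python3 - <<'E'
from h import *
stp()
s=snap('side','s16');P=cloud(s)
# near edge of door vs hinge side heights
m=(P[...,0]>.46)&(P[...,0]<.64)&(P[...,1]>.18)&(P[...,1]<.28)&(P[...,2]>.08)&(P[...,2]<.13)
q=P[m];c=q.mean(0);_,_,V=np.linalg.svd(q-c,full_matrices=False);n=V[2]*np.sign(V[2][2]);print(c,n,'deg',np.degrees(np.arctan2(n[0],n[2])))
E
```

```text
clock: 36.33
position: [0.4691, 0.1118, 0.2153]
ee_rot: [-2.222, -2.216, -0.026]
contact_force: [-0.0, 0.3, -0.9]
width: 0.0128
t 36.33 p [0.4691 0.1118 0.2153] z [ 0.01   0.014 -1.   ] jaw -0.2 F [-0.   0.3 -0.9] w 0.0128 j6 0.11
[0.5472773  0.23035607 0.10632833] [6.03948368e-04 1.02523719e-03 9.99999292e-01] deg 0.03460371281845457
```

View pics/s16.png

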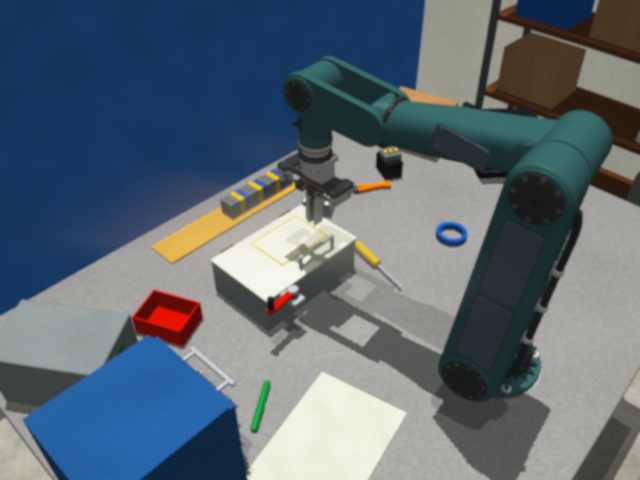

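```bash
python3 -m handwheel '[{"x":-0.006,"y":0,"z":-0.03,"rx":0.8,"ry":0.5,"rz":0,"jaw":0},{"x":0,"y":0,"z":-0.025,"rx":0,"ry":0,"rz":0,"jaw":0},{"x":0,"y":0,"z":0,"rx":0,"ry":0,"rz":0,"jaw":0},{"x":0,"y":0,"z":-0.006,"rx":0,"ry":0,"rz":0,"jaw":0},{"x":0,"y":0,"z":-0.004,"rx":0,"ry":0,"rz":0,"jaw":0}]' 20; python3 -c "
from h import *
stp()"
```

```text
clock: 37.0
position: [0.4618, 0.1116, 0.1478]
ee_rot: [-2.209, -2.203, -0.027]
contact_force: [-7.4, -1.3, 17.6]
width: 0.0003
t 37.0 p [0.4618 0.1116 0.1478] z [-0.003  0.028 -1.   ] jaw -0.2 F [-7.4 -1.3 17.6] w 0.0003 j6 0.1
```

```bash
python3 -m handwheel '[{"x":0,"y":0,"z":0.04,"rx":0,"ry":0,"rz":0,"jaw":0.04},{"x":0,"y":-0.03,"z":0.05,"rx":1.5,"ry":0,"rz":0,"jaw":0.04},{"x":0,"y":-0.05,"z":0.0,"rx":0,"ry":0,"rz":0,"jaw":0.04},{"x":0,"y":0,"z":0.0,"rx":0,"ry":0,"rz":0,"jaw":0.04}]' 10
python3 - <<'E'
from h import *
stp()
s=snap('top','t17');P=cloud(s)
m=(P[...,2]>.14)&(P[...,2]<.17)&(P[...,0]>.34)&(P[...,0]<.52)&(P[...,1]>.24)&(P[...,1]<.36)
q=P[m];print(len(q),q.mean(0),np.median(q,0),cv2.minAreaRect(q[:,:2].astype(np.float32)))
E
```

```text
clock: 37.5
position: [0.4626, 0.0299, 0.2431]
ee_rot: [-2.196, -2.196, -0.06]
contact_force: [-0.4, -0.4, 0.1]
width: 0.0367
t 37.5 p [0.4626 0.0299 0.2431] z [ 0.002  0.053 -0.999] jaw -0.0 F [-0.4 -0.4  0.1] w 0.0367 j6 -0.09
50 [0.40714156 0.31200377 0.15579195] [0.40717002 0.31120462 0.15814108] ((0.407569944858551, 0.3133513927459717), (0.01433216780424118, 0.014687945134937763), 62.9225959777832)
```

View pics/t17.png

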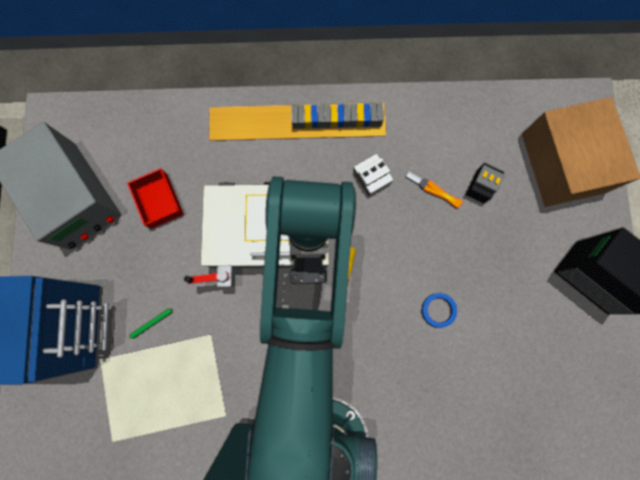

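The latch knob is at px (188,279), which gives (0.4075,0.3125). The door is white and closed.

```bash
python3 -m handwheel '[{"x":-0.011,"y":0.055,"z":0,"rx":-3,"ry":0,"rz":3,"jaw":0.04},{"x":-0.011,"y":0.055,"z":0,"rx":0,"ry":0,"rz":3,"jaw":0.04},{"x":-0.011,"y":0.055,"z":0,"rx":0,"ry":0,"rz":3,"jaw":0.04},{"x":-0.011,"y":0.055,"z":0,"rx":0,"ry":0,"rz":3,"jaw":0.04},{"x":-0.011,"y":0.05,"z":0,"rx":0,"ry":0,"rz":0,"jaw":0.04},{"x":0,"y":0,"z":-0.03,"rx":0,"ry":0,"rz":0,"jaw":0.04},{"x":0,"y":0,"z":0,"rx":0,"ry":0,"rz":0,"jaw":0.04}]' 10; python3 -c "
from h import *
stp()"
```

```text
clock: 38.42
position: [0.401, 0.3162, 0.2115]
ee_rot: [-1.958, -2.453, -0.006]
contact_force: [0.6, -0.8, 0.7]
width: 0.0399
t 38.42 p [0.401  0.3162 0.2115] z [ 0.     0.005 -1.   ] jaw 12.8 F [ 0.6 -0.8  0.7] w 0.0399 j6 0.33
```

```bash
python3 -m handwheel '[{"x":0.006,"y":-0.004,"z":0,"rx":0,"ry":0,"rz":0,"jaw":0.04},{"x":0,"y":0,"z":-0.025,"rx":0,"ry":0,"rz":0,"jaw":0.04},{"x":0,"y":0,"z":-0.01,"rx":0,"ry":0,"rz":0,"jaw":0.04},{"x":0,"y":0,"z":0,"rx":0,"ry":0,"rz":0,"jaw":0.04}]' 10; python3 -c "
from h import *
stp()"
```

```text
clock: 38.92
position: [0.41, 0.3122, 0.181]
ee_rot: [1.962, 2.453, 0.018]
contact_force: [0.5, 0.2, -1.1]
width: 0.04
t 38.92 p [0.41   0.3122 0.181 ] z [ 0.007  0.009 -1.   ] jaw 12.7 F [ 0.5  0.2 -1.1] w 0.04 j6 0.32
```

```bash
python3 -m handwheel '[{"x":-0.003,"y":0,"z":-0.02,"rx":0,"ry":0,"rz":0,"jaw":0.04},{"x":0,"y":0,"z":-0.018,"rx":0,"ry":0,"rz":0,"jaw":0.04},{"x":-0.001,"y":0,"z":-0.007,"rx":0,"ry":0,"rz":0,"jaw":0.04},{"x":0,"y":0,"z":0,"rx":0,"ry":0,"rz":0,"jaw":0.0},{"x":0,"y":0,"z":0,"rx":0,"ry":0,"rz":0,"jaw":0.0},{"x":0,"y":0,"z":0,"rx":0,"ry":0,"rz":0,"jaw":0.0},{"x":0,"y":0,"z":0,"rx":0,"ry":0,"rz":0,"jaw":0.0}]' 10; python3 -c "
from h import *
stp()"
```

```text
clock: 39.8
position: [0.4089, 0.3127, 0.1398]
ee_rot: [1.962, 2.449, 0.03]
contact_force: [0.1, 0.1, -2.0]
width: 0.0156
t 39.8 p [0.4089 0.3127 0.1398] z [ 0.015  0.013 -1.   ] jaw 12.6 F [ 0.1  0.1 -2. ] w 0.0156 j6 0.32
```

```bash
python3 -m handwheel '[{"x":0.018,"y":-0.001,"z":0,"rx":0,"ry":0,"rz":-9,"jaw":0.0},{"x":0.019,"y":-0.006,"z":0,"rx":0,"ry":0,"rz":-9,"jaw":0.0},{"x":0.017,"y":-0.011,"z":0,"rx":0,"ry":0,"rz":-9,"jaw":0.0},{"x":0,"y":0,"z":0,"rx":0,"ry":0,"rz":0,"jaw":0.0}]' 10; python3 -c "
from h import *
stp()"
```

```text
clock: 40.3
position: [0.4604, 0.2971, 0.1396]
ee_rot: [-2.492, -1.911, -0.026]
contact_force: [0.4, -0.8, -0.4]
width: 0.0159
t 40.3 p [0.4604 0.2971 0.1396] z [ 0.012  0.011 -1.   ] jaw -15.0 F [ 0.4 -0.8 -0.4] w 0.0159 j6 0.73
```

```bash
python3 -m handwheel '[{"x":0.0145,"y":-0.016,"z":0,"rx":0,"ry":0,"rz":-9,"jaw":0.0},{"x":0.0095,"y":-0.0175,"z":0,"rx":0,"ry":0,"rz":-9,"jaw":0.0},{"x":0.004,"y":-0.017,"z":0,"rx":0,"ry":0,"rz":-9,"jaw":0.0},{"x":0,"y":0,"z":0,"rx":0,"ry":0,"rz":0,"jaw":0.0}]' 10; python3 -c "
from h import *
stp()"
```

```text
clock: 40.8
position: [0.4867, 0.251, 0.1398]
ee_rot: [-2.864, -1.276, -0.032]
contact_force: [0.1, -1.6, -2.6]
width: 0.0156
t 40.8 p [0.4867 0.251  0.1398] z [ 0.017  0.014 -1.   ] jaw -42.0 F [ 0.1 -1.6 -2.6] w 0.0156 j6 1.1
```

```bash
python3 -m handwheel '[{"x":0.001,"y":-0.008,"z":0,"rx":0,"ry":0,"rz":-3,"jaw":0.0},{"x":0.0005,"y":-0.004,"z":0,"rx":0,"ry":0,"rz":0,"jaw":0.0},{"x":0,"y":0,"z":0,"rx":0,"ry":0,"rz":0,"jaw":0.0}]' 10; python3 -c "
from h import *
stp()"
```

```text
clock: 41.18
position: [0.4875, 0.2408, 0.1398]
ee_rot: [-2.892, -1.206, -0.035]
contact_force: [1.6, 0.1, -1.7]
width: 0.016
t 41.17 p [0.4875 0.2408 0.1398] z [ 0.017  0.016 -1.   ] jaw -44.7 F [ 1.6  0.1 -1.7] w 0.016 j6 1.13
```

```bash
python3 -m handwheel '[{"x":0,"y":0,"z":0,"rx":0,"ry":0,"rz":0,"jaw":0.04},{"x":0,"y":0,"z":0,"rx":0,"ry":0,"rz":0,"jaw":0.04},{"x":0,"y":0,"z":0.04,"rx":0,"ry":0,"rz":0,"jaw":0.04},{"x":0,"y":0,"z":0.05,"rx":0,"ry":0,"rz":0,"jaw":0.04},{"x":0,"y":-0.05,"z":0.03,"rx":0,"ry":0,"rz":0,"jaw":0.04},{"x":-0.01,"y":-0.06,"z":0,"rx":0,"ry":0,"rz":0,"jaw":0.04},{"x":-0.01,"y":-0.06,"z":0,"rx":0,"ry":0,"rz":0,"jaw":0.04},{"x":-0.01,"y":-0.06,"z":0,"rx":0,"ry":0,"rz":0,"jaw":0.04},{"x":-0.01,"y":-0.06,"z":0,"rx":0,"ry":0,"rz":0,"jaw":0.04},{"x":-0.01,"y":-0.05,"z":0,"rx":0,"ry":0,"rz":0,"jaw":0.04},{"x":0,"y":0,"z":0,"rx":0,"ry":0,"rz":0,"jaw":0.04}]' 10
python3 - <<'E'
from h import *
stp()
s=snap('top','t18');P=cloud(s);snap('side','s18')
m=(P[...,2]>.14)&(P[...,2]<.17)&(P[...,0]>.34)&(P[...,0]<.52)&(P[...,1]>.2)&(P[...,1]<.36)
q=P[m];k=np.array(cv2.minAreaRect(q[:,:2].astype(np.float32))[0]);print(len(q),k,np.arctan2(k[1]-.2365,k[0]-.4135))
m=(P[...,0]>.45)&(P[...,0]<.63)&(P[...,1]>-.0)&(P[...,1]<.2)&(P[...,2]>.09)&(P[...,2]<.125)
q=P[m];c=q.mean(0);_,_,V=np.linalg.svd(q-c,full_matrices=False);n=V[2]*np.sign(V[2][2]);print(c,'door deg',np.degrees(np.arctan2(n[0],n[2])))
E
```

```text
clock: 42.55
position: [0.4333, -0.1114, 0.2659]
ee_rot: [2.892, 1.215, 0.033]
contact_force: [0.3, 0.4, 0.3]
width: 0.0401
t 42.55 p [ 0.4333 -0.1114  0.2659] z [ 0.021  0.005 -1.   ] jaw -44.4 F [0.3 0.4 0.3] w 0.0401 j6 0.39
41 [0.49130309 0.2416928 ] 0.0666439665387622
[0.54130771 0.09928189 0.10916429] door deg -0.16919309830008758
```

View pics/t18.png

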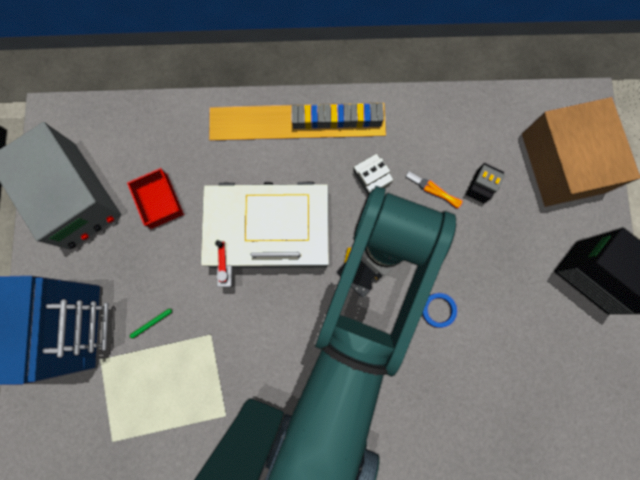

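View pics/s18.png

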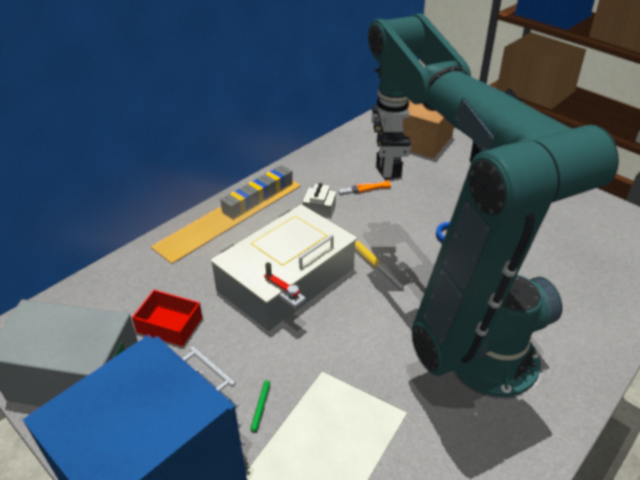

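The door is shut, and the latch lies across it from (222,275) to (219,243). The other objects look undisturbed and the arm is clear, so I'll hand in.

```bash
python3 -c "
from h import *
print(r.hand_in())"
```

```text
the job is handed in; nothing more can be done
None
```

The job is done and handed in at about 43 s: both fuse carriers are locked in, the door is shut and the latch is back over it. `hand_in` reports no verdict.

- **Opening:** I swung the latch to about 1.6 rad and opened the door by its handle to about 94° (1.65 rad), where it stayed while I worked.
- **Carriers:** Only red and yellow were on the bench; there was no blue carrier. Yellow was knocked aside partway through, so I found it again before picking it up. Each carrier went into its own holder along the white marks, was pushed home and was turned clockwise to its stop.
- **Closing:** I pulled the door shut by its handle, pressed on the handle with about 18 N, and swung the latch back over it.

**Last checks**
- **Locked carriers:** The grip-bar tops measured 84.6 mm (red) and 84.3 mm (yellow), against 84.5 mm expected when locked. Both bars lie within about 1° of the black marks. I took these readings before closing the door.
- **Door and latch:** The door angle reads about 0° (-0.2° from the top camera, 0.03° from the side camera). The latch is at about 0.07 rad, within the latched range.
- **Other objects:** They look unmoved in the camera pictures, though I did not measure them; the arm partly hid the screwdriver in the last view. The arm was clear of everything at hand-in.

The only disagreement was a 1–2 mm difference in the holder positions between the rim marks and the seated carriers. It is within the stated calibration error, and I corrected for it on yellow.

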